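# Lock the ward medicines away

## Robot

A 6-joint arm with a two-finger parallel gripper is mounted at the origin on a cart in front of the work surface, level with it; the furniture and walls round the work are solid. World frame = base frame: x ahead of the robot, y to its left, z up, the work surface at z = 0. Lengths are in m, angles in rad, forces in N, time in s.
With the tool pointing down it reaches from about 0.35 to 0.975 m from the base axis. Payload 17.4 kg.
Tool frame: the origin (TCP) lies at the very end of the fingers, on their centre line; the grasp point (between the pads) lies 19 mm behind it; z points along the fingers, y is the line along which they close (so a half turn about z gives the same grasp; the last joint's range is limited). The gripper opens to 85 mm and grips with 20 to 120 N. Pads are 22 mm wide; open, the fingers measure 114 mm over their backs; the gripper's body (76 mm by 85 mm) begins 54 mm behind the grasp point. The pads swing forward as they close: fully open they stand 13 mm farther back than shut.
Start: joints at [-1.279, 0.116, 1.442, -0, 1.584, -0.038], TCP at [0.219, -0.639, 0.205] pointing down, gripper open.
Joint ranges: [-2.83, 2.83], [-0.83, 2.19], [0.07, 2.5], [-1.14, 4.28], [0.01, 3], [-2.97, 2.97]. Speed limits (rad/s): [1.89, 1.89, 2.22, 3.14, 3.14, 3.14].

## Interface

Orientations are given as a rotation vector (axis times angle).
In Python, from workcell import arm gives the robot as it stands. The module is installed in compiled form; this text tells all that it offers.
- The arm moves only by the tool apply_moves, never from a script. Its argument "targets" is a list of rows, each a list of 6 numbers: the shift along the tool's x, y, z in units of 40 cm (1.0 is 40 cm), then the turn, a rotation vector about the tool's x, y, z in units of 180 degrees (1.0 is 180 degrees). A call has 1 to 8 rows; each row is the pose to reach, as a shift and turn from the pose commanded when the call began, along the tool's axes at that moment, turning the shorter way round; what a row does not reach only later rows make up. A row lasts 1/8 s, in which the tool goes at most 62.5 mm and 10.7 degrees, less where a joint would pass 70% of its speed; a pose out of reach is approached as far as the arm can. A call with a number of a shift or a turn outside -1 to 1 is refused whole. A call with a gripper value outside its range is refused whole. "gripper" is the opening, from -1 (shut) to 1 (fully open), set as the call begins (left out, the last holds). The fingers move at their own pace and stop on an object; the grip force is fixed at half the most. Time passes only in rows, so rows that repeat a pose let the fingers close. It gives the time, the measured TCP pose, the force, the opening and the grip force at its end, in the units of the state.
- arm.sense(): the state, without advancing time (a new reading comes with each control period).
- arm.grab_frame(name): name is "side" or "top" or "wrist"; returns a dict with "pixels" (480x640x3 uint8, red, green, blue), "range_z" (480x640 float32, m along the optical axis (not along the pixel's ray), 0 where there is no reading), "camera_matrix" (3x3 intrinsics, pixels), "eye" and "attitude" of the camera in the world. Camera axes: x right, y down, z forward; pixel columns grow to the right and rows downward; lengths in m; the calibration is good to about 2 mm. A picture is of the moment at which its call begins.
- arm.job_done(): hands the job in; it is judged then, once.
The state is a dict: "time_s": time; "joints": joint angles; "qd": joint speeds; "tau": joint torques, N m; "tcp_pos": TCP position; "eef_rot": TCP orientation; "wrist_force": force on the tool from outside, world axes, zero at the start; "ft_torque": the same for the moment, N m; "width": finger opening in m; "finger_force": force on a finger pad.
Only numpy, scipy, OpenCV 4.12 (cv2) and the standard library are available. Lean on these libraries where they do the work, as an engineer would, in place of code of your own. Each camera call takes 0.05 s, during which the arm holds its last target. There are 200 camera calls.

## Task

Make the medicine case ready and lock it: tip the tall carton that stands in it over onto its back by pushing its top, without lifting it, put every flat medicine packet on the cabinet into the case's empty compartment, and only then shut the lid, turn the open padlock's shackle back over its hole and press it down until it clicks and stays. Leave the other things on the cabinet where they stand.

Things in the scene. Friction and masses are not known exactly. Their poses are not given: they have to be found in the camera images.
- case: grey steel medicine case, fixed, 145 (x) x 327 (y) mm, rim 72 mm high; walls and floor 5 mm. Origin: centre of the underside; x points from the padlock (front) to the hinges (back), y to the carton's end. Inside: the well with the carton at the +y end, then a raised floor, a divider 57 mm high above the underside, and the empty compartment at the -y end
- well (a point): centre of the floor of the well, 5 mm above the case's underside. The well is 56 mm long (case y = +102 to +158 mm); next to it, case y = -23 to +102 mm, lies the raised floor, 8 mm higher, whose step blocks the foot of the carton
- bay (a point): centre of the floor of the empty compartment (135 mm in x by 130 mm in y, axes as the case's; floor 5 mm above the case's underside, outer walls 67 mm high above this floor, divider 52 mm)
- carton: plain cardboard carton, 80 (x) x 50 (y) x 120 (z) mm, 0.18 to 0.29 kg, upright in the well. Origin: centre of its underside, z along its height, y like the case's y. To be tipped towards the case's -y, to lie on its -y face (its back) on the raised floor, its own +y axis up; upright it is in the way of the lid, lying it is not
- carton_top (a point): centre of the carton's top face
- carton_heel (a point): middle of the carton's lower edge on its -y (back) side, about which it tips
- lid (a joint): lid hinge, rad: 0 shut, up to 1.85 open; stays where it is left (friction 0.32 N m, about 5 N at the edge moves it). The lid is a plate 145 x 327 x 6 mm hinged along the back (+x) rim of the case; from the middle of its front edge a steel tab with a hole, 20 x 30 x 4 mm (case y = +5 to +25 mm), comes to lie on the padlock. It runs onto the shackle if that stands raised over its hole
- hinge_line (a point): middle of the lid's hinge axis, on the back rim; the axis runs along the case's y
- lid_edge (a point): middle of the lid's front edge, on its outer face, 145 mm from the hinge and 6 mm outside the hinge's plane
- turn (a joint): turn of the padlock's raised shackle about its long leg, rad: 0 with the short leg over its hole (a stop), grows as the short leg swings out to the front (-x), up to 1.25; light friction (0.03 N m) keeps it where it is left
- shackle (a joint): depth to which the shackle is pressed, m: 0 raised (a spring of 3 to 4 N lifts it), clicks at 0.0155 and then stays there, stop at 0.018; needs about 10 N, a little more if quick; press slowly. It can go down only while turned home over its hole
- shackle_pivot (a point): axis of the shackle's long leg, at the top face of the padlock; axes as the case's. The padlock is fixed to the middle of the case's front, its brass body 24 (x) x 46 (y) x 44 mm, its top level with the case's rim; the long leg stands 15 mm to the -y side of its middle, the hole for the short leg 15 mm to the +y side
- shackle_top (a point): top of the shackle's bow, midway between its legs (30 mm apart, bar 7 mm thick); raised it stands 46 mm above the padlock's top, the tip of the short leg 8 mm above it
- packet_0: smaller flat white medicine packet, 44 (x) x 95 (y) x 12 mm, 30 g, lying on the cabinet; origin at the centre of its underside, z up; to be taken by its long edges. May be absent
- packet_1: larger flat white medicine packet, 52 (x) x 105 (y) x 12 mm, 30 g, lying on the cabinet; origin at the centre of its underside, z up; to be taken by its long edges. May be absent
- packet_2: smaller flat white medicine packet, 44 (x) x 95 (y) x 12 mm, 30 g, lying on the cabinet; origin at the centre of its underside, z up; to be taken by its long edges. May be absent
- packet_3: larger flat white medicine packet, 52 (x) x 105 (y) x 12 mm, 30 g, lying on the cabinet; origin at the centre of its underside, z up; to be taken by its long edges. May be absent
- packet_4: smaller flat white medicine packet, 44 (x) x 95 (y) x 12 mm, 30 g, lying on the cabinet; origin at the centre of its underside, z up; to be taken by its long edges. May be absent
- screw_cap: white screw cap, 42 mm across, 15 mm high; origin at the centre of its underside; a bystander, to be left where it stands
- thermometer: digital thermometer, 21 x 128 x 12 mm; origin at the centre of its underside; a bystander, to be left where it stands
- dose_cup: small clear dose cup, 40 mm across, 42 mm high; origin at the centre of its underside; a bystander, to be left where it stands
- pill_vial: pill vial with a white cap, 47 mm across, 118 mm high; origin at the centre of its underside; a bystander, to be left where it stands
- tablet_bottle: white tablet bottle, 60 mm across, 105 mm high; origin at the centre of its underside; a bystander, to be left where it stands
There are look-alikes about, which are no part of the job. Of the things like the carton, leave any that is purple; of the rest the smaller one is meant.

How it is judged:
By the outcome, as a careful person would: the job done as asked, in the order asked, and still so for the second after the job is handed in, with the robot touching nothing.
Of packet_0, packet_1, packet_2, packet_3, packet_4 only 3 to 5 are there at a start; the rules pass over those that are not, and their reading is None.
At some moment in a run one of packet_0, packet_1, packet_2, packet_3, packet_4 may be knocked a few centimetres aside while the robot is not near it.
Once in a run the grip may slacken for a moment while it holds something.
It also fails if it takes over 210 s, if anything falls off the work surface, if the arm or the gripper's body presses on something with over 40 N, if the wrist force passes 120 N, or if a joint passes its speed limit or range.

## Working session

There is one attempt and no reset: what is moved stays moved. The work goes in short steps, Python scripts to look and compute and a tool call to move; the robot and the scene stay as the last step left them, time stands still between calls to the robot, and variables do not carry over. Pictures are saved under pics/ and viewed, at most 14 in all, crops included, and the job is handed in when it is done.

Besides the shell and the picture viewer there is one more tool, called after ">>>" by a JSON object that holds its "op" and its "data", one argument or row to a line. apply_moves: Moves the arm, as the interface text tells. Shifts and turns lie within -1 to 1; 1 stands for 40 cm of shift or 180 degrees of turn. Its arguments: {"type":"object","properties":{"targets":{"type":"array","items":{"type":"array","items":{"type":"number"}}},"gripper":{"type":"number"}},"required":["targets"]}

```bash
mkdir -p pics
cat > h.py <<'E'
import numpy as np, cv2, json
from scipy.spatial.transform import Rotation as R
from workcell import arm
def att(f):
    a=np.array(f["attitude"],float)
    return a if a.shape==(3,3) else (R.from_rotvec(a).as_matrix() if a.size==3 else R.from_quat(a).as_matrix())
def cloud(f):
    K=np.array(f["camera_matrix"]);z=f["range_z"];v,u=np.mgrid[0:480,0:640]
    p=np.stack([(u-K[0,2])/K[0,0]*z,(v-K[1,2])/K[1,1]*z,z],-1)
    w=p@att(f).T+np.array(f["eye"]); w[z==0]=np.nan
    return w
def save(n,im): cv2.imwrite(f"pics/{n}.png",cv2.cvtColor(im,cv2.COLOR_RGB2BGR))
E
python3 - <<'E'
from h import *
s=arm.sense()
for k,v in s.items(): print(k,np.round(v,3))
for n in("side","top","wrist"):
    f=arm.grab_frame(n); print(n,f["eye"],np.round(f["attitude"],3),np.round(f["camera_matrix"],1).tolist()); save(n+"0",f["pixels"])
    np.savez(f"{n}0.npz",w=cloud(f),px=f["pixels"])
E
```

```text
time_s 0.0
joints [-1.279  0.116  1.442 -0.     1.584 -0.038]
qd [-0.002 -0.    -0.    -0.002  0.     0.001]
tau [ 0.0000e+00 -7.3200e+01 -6.3248e+01 -0.0000e+00  6.0000e-03  0.0000e+00]
tcp_pos [ 0.219 -0.638  0.204]
eef_rot [-3.098 -0.515  0.   ]
wrist_force [ 1.119 -0.207  0.76 ]
ft_torque [ 0.033 -0.028  0.028]
finger_force 0.0
width 0.085
side [-0.37976445 -1.4040202   0.74825317] [-1.868  0.595 -0.386] [[617.2, 0.0, 325.8], [0.0, 617.2, 239.3], [0.0, 0.0, 1.0]]
top [ 0.4204959  -0.05688287  1.137248  ] [-2.162  2.136 -0.137] [[480.2, 0.0, 319.3], [0.0, 480.2, 240.6], [0.0, 0.0, 1.0]]
wrist [ 0.27974691 -0.61669806  0.37342235] [ 2.378 -1.697 -0.224] [[397.2, 0.0, 317.3], [0.0, 397.2, 239.6], [0.0, 0.0, 1.0]]
```

View pics/top0.png

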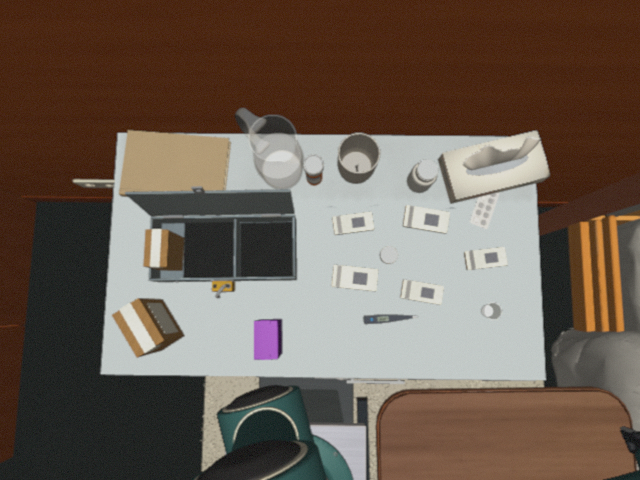

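View pics/side0.png

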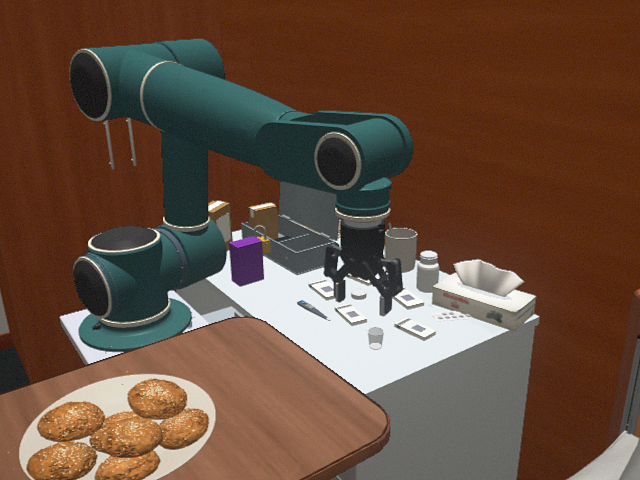

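The top view shows the case around (223,248) with its lid open at the back, and the brown carton upright at its left end, (160,250). The padlock is at (223,287) with its shackle swung out to the front. Five packets lie at (354,222), (426,219), (486,258), (355,278) and (422,292). The side view agrees.

Carton candidates:
- (160,250): small brown, in the case. This is the one meant.
- (147,327): larger brown, left alone.
- (266,340): purple, left alone.

The blister strip at (484,210) is not a packet.

Run:
```python
from h import *
d=np.load("top0.npz");w=d["w"];px=d["px"].astype(int)
z=w[...,2]
def rect(m,name,u0,u1,v0,v1):
    mm=np.zeros_like(m);mm[v0:v1,u0:u1]=m[v0:v1,u0:u1]
    p=w[mm][:,:2].astype(np.float32)
    if len(p)<5: print(name,len(p));return
    (c,s,a)=cv2.minAreaRect(p*1000); print(name,len(p),"c",np.round(c,1),"size",np.round(s,1),"ang",round(a,1),"zmed",np.round(np.nanmedian(w[mm][:,2]),4))
print("table z",np.nanmedian(z[300:360,300:350]), np.nanmedian(z[340:360,450:500]))
pk=(z>0.007)&(z<0.02)
for i,(u,v) in enumerate([(354,222),(426,219),(486,258),(355,278),(422,292)]): rect(pk,f"pk{i}@{u},{v}",u-30,u+30,v-20,v+20)
rect((z>0.066)&(z<0.078),"rim",145,302,205,290)
rect((z>0.115)&(z<0.135),"cartontop",135,190,220,275)
rect((z>0.1),"big",105,190,290,360); rect(z>0.08,"purple",245,290,310,370)
rect((z>0.03)&(z<0.09)&(px[...,0]>px[...,2]+50),"padlock",205,240,278,300)
rect((z>0.1),"lid",140,302,185,225)
rect((z>0.008),"cap",375,402,245,266);rect((z>0.02),"cup",478,505,300,322);rect(z>0.007,"therm",360,420,312,328)
m=(z>0.02)
for n,(u,v) in dict(vial=(314,165),mug=(358,157),bottle=(425,175),tissue=(495,165),jug=(277,150)).items():
    rect(m,n,u-25 if n!="tissue" else u-55,u+25 if n!="tissue" else u+55,v-30,v+30)
# heights map of lid
for v in range(190,222,4): print(v,np.round(w[v,[160,200,240,285]],3).tolist())
save("crop1",cv2.resize(d["px"][180:310,100:310],None,fx=3.8,fy=3.8,interpolation=cv2.INTER_CUBIC))
```

```text
table z -0.0013102646940809093 -0.0014164533765333998
pk0@354,222 717 c [ 616.3 -128.3] size [44.4 95.4] ang 8.3 zmed 0.0115
pk1@426,219 953 c [ 642.5 -309.4] size [116.6  84.2] ang 81.2 zmed 0.0116
pk2@486,258 747 c [ 535.7 -440.4] size [44.1 96.6] ang 7.7 zmed 0.0116
pk3@355,278 990 c [ 494.6 -140.8] size [ 75.  122.7] ang 0.4 zmed 0.0115
pk4@422,292 763 c [ 455.3 -288.9] size [95.1 43.9] ang 80.9 zmed 0.0114
rim 1219 c [537.7 168.5] size [168.6 327.4] ang 1.4 zmed 0.0715
cartontop 924 c [538.7 298. ] size [80.2 51.3] ang 0.8 zmed 0.1243
big 2082 c [372.3 316.6] size [104.2  67.6] ang 33.6 zmed 0.1525
purple 1018 c [348.7  59.6] size [80.5 49.7] ang 1.8 zmed 0.1193
padlock 157 c [461.6 165.3] size [20.2 45.1] ang 0.7 zmed 0.0712
lid 3267 c [634.  170.1] size [ 23.1 325.3] ang 1.6 zmed 0.1704
cap 253 c [ 541.1 -212. ] size [39.7 40.2] ang 45.4 zmed 0.0137
cup 142 c [ 413.7 -441.7] size [37.9 38.6] ang 0.1 zmed 0.0357
therm 231 c [ 393.6 -208.9] size [ 20.1 110.7] ang 5.4 zmed 0.0095
vial 1147 c [714.1 -33.3] size [113.6 151.1] ang 87.9 zmed 0.1154
mug 1405 c [ 775.3 -137.2] size [11
[... 292 characters left out ...]
07, 0.216], [0.644, 0.018, 0.216]]
194 [[0.635, 0.266, 0.209], [0.636, 0.187, 0.21], [0.638, 0.109, 0.204], [0.64, 0.019, 0.201]]
198 [[0.632, 0.273, 0.188], [0.633, 0.192, 0.188], [0.635, 0.112, 0.182], [0.637, 0.021, 0.178]]
202 [[0.628, 0.28, 0.167], [0.63, 0.199, 0.16], [0.631, 0.116, 0.162], [0.634, 0.023, 0.15]]
206 [[0.626, 0.29, 0.136], [0.627, 0.205, 0.137], [0.628, 0.12, 0.134], [0.631, 0.025, 0.127]]
210 [[0.622, 0.297, 0.115], [0.624, 0.212, 0.109], [0.626, 0.125, 0.104], [0.628, 0.027, 0.097]]
214 [[0.618, 0.307, 0.086], [0.62, 0.218, 0.082], [0.623, 0.13, 0.073], [0.637, 0.035, 0.0]]
218 [[0.612, 0.313, 0.067], [0.614, 0.223, 0.061], [0.617, 0.133, 0.055], [0.619, 0.03, 0.051]]
```

View pics/crop1.png

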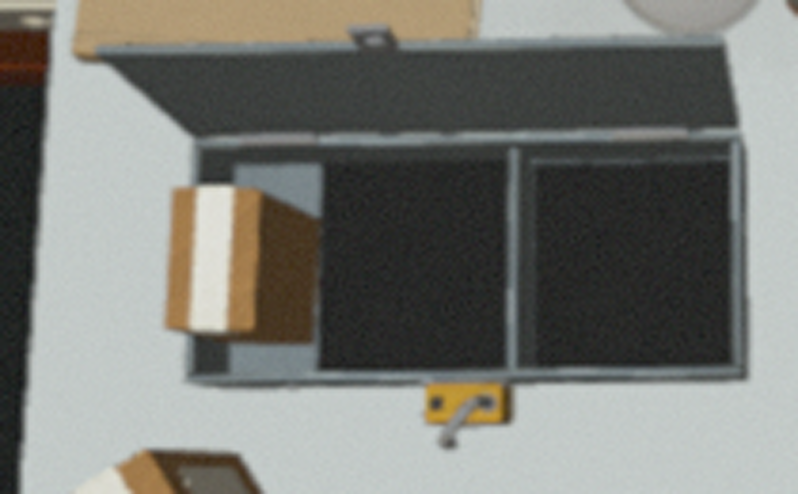

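The crop shows the brown carton with its white tape at the left end of the case. The padlock is at (465,403), its long leg at (487,403), its hole at (435,403), and the short leg swung out to (448,440). The carton in the case measures 80x51 at z=0.124, which matches the description. The other brown one is larger (104 mm long, 0.153 high) and the third is purple, so the choice stands. The case centre comes out at about (0.545, 0.1685), turned about 1.5°.

```bash
cat >> h.py <<'E'
C0=np.array([0.545,0.1685]);TH=np.radians(1.5)
def case(x,y):
    c,s=np.cos(TH),np.sin(TH); return np.round(C0+np.array([c*x-s*y,s*x+c*y]),4)
def mv(*wps):
    """rows for world waypoints (x,y,z,yaw of tool x in deg, tool down), from the present pose"""
    s=arm.sense();p=np.array(s["tcp_pos"]);R0=R.from_rotvec(s["eef_rot"])
    print("t",round(s["time_s"],2),"tcp",np.round(p,4),"yaw",round(float(np.degrees(np.arctan2(*R0.as_matrix()[[1,0],0]))),1),"w",round(float(s["width"]),4),"F",np.round(s["wrist_force"],1))
    for x,y,z,a in wps:
        Rt=R.from_euler('z',a,degrees=True)*R.from_rotvec([np.pi,0,0])
        d=R0.inv().apply(np.array([x,y,z])-p)/0.4; r=(R0.inv()*Rt).as_rotvec()/np.pi
        print(np.round(np.r_[d,r],3).tolist())
def packets(f=None):
    f=f or arm.grab_frame("top");w=cloud(f);z=w[...,2]
    m=((z>0.0065)&(z<0.02)&(w[...,1]<0.0)&(w[...,0]<0.70)).astype(np.uint8)
    m=cv2.morphologyEx(m,cv2.MORPH_OPEN,np.ones((3,3),np.uint8))
    n,l,st,ce=cv2.connectedComponentsWithStats(m)
    for i in range(1,n):
        if st[i,4]<300: continue
        (c,s,a)=cv2.minAreaRect((w[l==i][:,:2]*1000).astype(np.float32)); b=cv2.boxPoints((c,s,a))
        e=[b[1]-b[0],b[2]-b[1]]; e=max(e,key=np.linalg.norm); ang=np.degrees(np.arctan2(e[1],e[0]))%180
        print("px",np.round(ce[i]),"xy",np.round(c,1),"size",np.round(sorted(s),1),"long axis yaw",round(ang,1),"z",round(float(np.median(w[l==i][:,2])),4))
E
python3 - <<'E'
from h import *
packets()
print("bay",case(0,-93.5e-3),"pivot",case(-.0845,-.015),"hole",case(-.0845,.015),"well",case(0,.130))
mv((.35,-.55,.35,50),(.5,-.2,.35,91.5))
E
```

```text
px [426. 219.] xy [ 627.7 -301.9] size [ 52.5 106.2] long axis yaw 80.6 z 0.0116
px [353. 223.] xy [ 616.5 -128.4] size [44.6 95.6] long axis yaw 98.1 z 0.0115
px [486. 258.] xy [ 535.9 -440.7] size [44.3 95.3] long axis yaw 97.7 z 0.0117
px [354. 278.] xy [ 486.2 -132.6] size [ 52.1 105.3] long axis yaw 84.5 z 0.0115
px [422. 292.] xy [ 455.3 -289.3] size [44.2 95.6] long axis yaw 80.9 z 0.0115
px [333. 462.] xy [ 82.3 -82.4] size [ 48.6 117.3] long axis yaw 27.0 z 0.0115
bay [0.5474 0.075 ] pivot [0.4609 0.1513] hole [0.4601 0.1813] well [0.5416 0.2985]
t 0.2 tcp [ 0.2185 -0.6385  0.2047] yaw 18.9 w 0.0855 F [-0.2 -0.  -0.1]
[0.383, -0.103, -0.363, -0.0, -0.0, -0.173]
[1.021, -0.81, -0.363, -0.0, -0.0, -0.403]
```

>>> {"op": "apply_moves", "data": {
  "targets": [
    [0.1,0,-0.15,0,0,-0.05],
    [0.25,-0.06,-0.36,0,0,-0.11],
    [0.38,-0.1,-0.36,0,0,-0.17],
    [0.54,-0.28,-0.36,0,0,-0.23],
    [0.7,-0.46,-0.36,0,0,-0.29],
    [0.86,-0.64,-0.36,0,0,-0.35],
    [1.0,-0.8,-0.36,0,0,-0.403],
    [1.0,-0.8,-0.36,0,0,-0.403]
  ],
  "gripper": -1
}}

```text
time_s: 1.2
tcp_pos: [0.4586, -0.2858, 0.348]
eef_rot: [2.19, 2.252, 0.0]
wrist_force: [1.2, -0.5, -0.3]
width: -0.0001
finger_force: 0.0
```

```bash
python3 -c "
from h import *
mv((.55,.1,.33,91.5),(.541,.37,.25,91.5),(.541,.37,.105,91.5))"
```

```text
t 1.2 tcp [ 0.4586 -0.2858  0.348 ] yaw 91.6 w -0.0001 F [ 1.2 -0.5 -0.3]
[0.958, 0.255, 0.045, 0.0, 0.0, 0.0]
[1.633, 0.251, 0.245, 0.0, 0.0, 0.0]
[1.633, 0.251, 0.607, 0.0, 0.0, 0.0]
```

>>> {"op": "apply_moves", "data": {
  "targets": [
    [0.14,0.04,0,0,0,0],
    [0.28,0.08,0,0,0,0],
    [0.42,0.12,0,0,0,0],
    [0.56,0.16,0,0,0,0],
    [0.7,0.2,0.02,0,0,0],
    [0.85,0.24,0.04,0,0,0],
    [1.0,0.25,0.06,0,0,0],
    [1.0,0.25,0.06,0,0,0]
  ]
}}

```text
time_s: 2.2
tcp_pos: [0.5477, 0.1181, 0.3228]
eef_rot: [-2.187, -2.253, 0.002]
wrist_force: [0.2, -0.5, 0.1]
width: -0.0002
finger_force: 0.0
```

```bash
python3 -c "
from h import *
mv((.541,.37,.25,91.5),(.541,.37,.110,91.5))"
```

```text
t 2.2 tcp [0.5477 0.1181 0.3228] yaw 91.7 w -0.0002 F [ 0.2 -0.5  0.1]
[0.63, 0.002, 0.182, -0.001, -0.0, 0.001]
[0.63, 0.003, 0.532, -0.001, -0.0, 0.001]
```

>>> {"op": "apply_moves", "data": {
  "targets": [
    [0.16,0,0.0,0,0,0],
    [0.32,0,0.0,0,0,0],
    [0.48,0,0.05,0,0,0],
    [0.63,0,0.1,0,0,0],
    [0.63,0,0.24,0,0,0],
    [0.63,0,0.38,0,0,0],
    [0.63,0,0.53,0,0,0],
    [0.63,0,0.53,0,0,0]
  ]
}}

```text
time_s: 3.2
tcp_pos: [0.5403, 0.3647, 0.1077]
eef_rot: [-2.193, -2.247, 0.012]
wrist_force: [-0.2, 0.4, 1.0]
width: 0.0002
finger_force: 0.0
```

```bash
python3 -c "
from h import *
mv((.541,.34,.110,91.5),(.541,.28,.110,91.5))"
```

```text
t 3.2 tcp [0.5403 0.3647 0.1077] yaw 91.4 w 0.0002 F [-0.2  0.4  1. ]
[-0.062, 0.0, -0.006, -0.002, 0.001, -0.001]
[-0.212, -0.003, -0.005, -0.002, 0.001, -0.001]
```

>>> {"op": "apply_moves", "data": {
  "targets": [
    [-0.06,0,0,0,0,0],
    [-0.08,0,0,0,0,0],
    [-0.1,0,0,0,0,0],
    [-0.12,0,0,0,0,0],
    [-0.14,0,0,0,0,0],
    [-0.16,0,0,0,0,0],
    [-0.175,0,0,0,0,0],
    [-0.19,0,0,0,0,0]
  ]
}}

```text
time_s: 4.2
tcp_pos: [0.5437, 0.2902, 0.1119]
eef_rot: [-2.193, -2.249, 0.0]
wrist_force: [0.5, -0.1, -0.2]
width: -0.0001
finger_force: 0.0
```

```bash
python3 -c "
from h import *
mv((.541,.28,.110,91.5))
f=arm.grab_frame('side');save('side1',f['pixels'][180:330,190:390].repeat(4,0).repeat(4,1))"
```

```text
t 4.2 tcp [0.5437 0.2902 0.1119] yaw 91.4 w -0.0001 F [ 0.5 -0.1 -0.2]
[-0.025, -0.007, 0.005, -0.0, -0.0, -0.0]
```

View pics/side1.png

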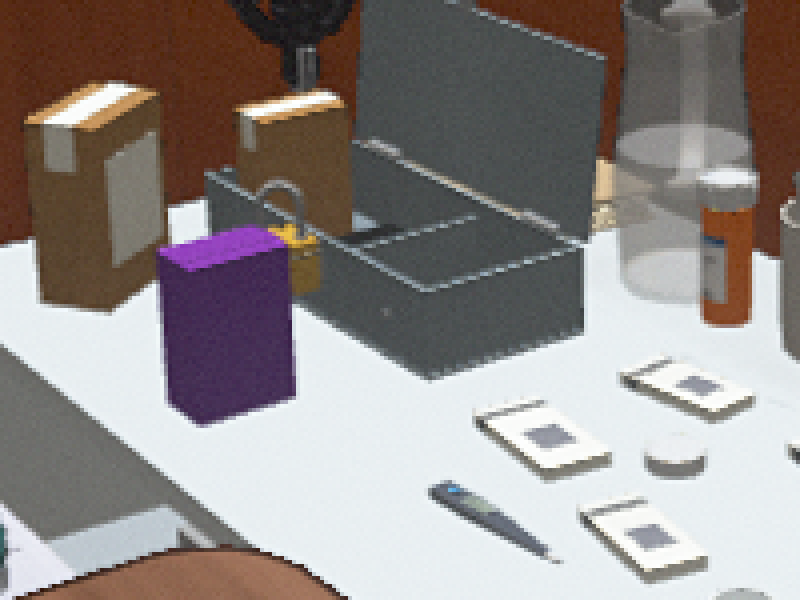

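The crop shows the finger at (300,70), just behind the carton at (295,150), which still looks close to upright. I'll measure it from the depth.

Run:
```python
from h import *
for n in("side","top"):
    f=arm.grab_frame(n);w=cloud(f);p=f["pixels"].astype(int)
    m=(p[...,0]>p[...,2]+25)&(w[...,0]>.48)&(w[...,0]<.60)&(w[...,1]>.05)&(w[...,1]<.34)&(w[...,2]>.02)&(w[...,2]<.16)
    q=w[m];print(n,m.sum())
    for a in np.arange(.02,.16,.015):
        r=q[(q[:,2]>=a)&(q[:,2]<a+.015)]
        if len(r)>5: print(round(a,3),len(r),"x",np.round(np.percentile(r[:,0],[2,98]),3),"y",np.round(np.percentile(r[:,1],[2,98]),3))
```

```text
side 696
0.02 42 x [0.533 0.576] y [0.266 0.283]
0.035 53 x [0.514 0.576] y [0.266 0.282]
0.05 85 x [0.494 0.576] y [0.266 0.313]
0.065 109 x [0.493 0.572] y [0.264 0.311]
0.08 113 x [0.492 0.572] y [0.265 0.318]
0.095 117 x [0.493 0.573] y [0.267 0.317]
0.11 154 x [0.493 0.572] y [0.264 0.325]
0.125 18 x [0.5   0.567] y [0.271 0.314]
top 681
0.02 64 x [0.501 0.572] y [0.273 0.275]
0.035 67 x [0.499 0.573] y [0.273 0.288]
0.05 74 x [0.501 0.572] y [0.273 0.275]
0.065 70 x [0.499 0.574] y [0.272 0.281]
0.08 81 x [0.501 0.573] y [0.273 0.275]
0.095 72 x [0.5   0.574] y [0.273 0.275]
0.11 187 x [0.506 0.577] y [0.273 0.289]
0.125 57 x [0.518 0.576] y [0.273 0.29 ]
0.14 9 x [0.539 0.552] y [0.278 0.28 ]
```

Run:
```python
from h import *
s=arm.sense();print(np.round(s["tcp_pos"],4),s["time_s"],np.round(s["wrist_force"],2),np.round(s["joints"],3))
f=arm.grab_frame("side");w=cloud(f);A=att(f);K=np.array(f["camera_matrix"])
def pr(P):
    c=A.T@(np.array(P)-np.array(f["eye"]));q=K@c;return np.round(q[:2]/q[2],1),round(c[2],3)
print("tcp",pr(s["tcp_pos"]))
for P in [(.5,.273,.125),(.58,.273,.125),(.5,.323,.125),(.58,.323,.125)]: print(P,pr(P))
u,v=map(int,pr(s["tcp_pos"])[0])
for dv in range(-40,16,5): print(v+dv,[ (np.round(w[v+dv,u+du],3).tolist(), f["pixels"][v+dv,u+du].tolist()) for du in(-4,0,4)])
```

```text
[0.5438 0.2904 0.112 ] 4.35 [-0.05  0.86  0.33] [0.449 0.03  1.685 0.    1.427 0.424]
tcp (array([265.7, 209.5]), np.float64(2.02))
(0.5, 0.273, 0.125) (array([256.3, 209.6]), np.float64(1.979))
(0.58, 0.273, 0.125) (array([277.8, 204.9]), np.float64(2.021))
(0.5, 0.323, 0.125) (array([248.9, 205.8]), np.float64(2.017))
(0.58, 0.323, 0.125) (array([270.2, 201.2]), np.float64(2.06))
169 [([0.528, 0.278, 0.253], [37, 34, 34]), ([0.547, 0.287, 0.248], [30, 28, 29]), ([0.558, 0.28, 0.248], [31, 31, 30])]
174 [([0.523, 0.271, 0.239], [28, 29, 30]), ([0.546, 0.286, 0.232], [34, 29, 31]), ([0.555, 0.276, 0.233], [30, 24, 28])]
179 [([0.528, 0.282, 0.22], [30, 32, 33]), ([0.541, 0.28, 0.218], [30, 27, 27]), ([0.556, 0.28, 0.215], [36, 27, 32])]
184 [([0.527, 0.282, 0.203], [27, 26, 26]), ([0.541, 0.282, 0.201], [34, 37, 35]), ([0.554, 0.278, 0.199], [22, 28, 23])]
189 [([0.528, 0.286, 0.186], [28, 27, 28]), ([0.54, 0.28, 0.185], [28, 27, 26]), ([0.551, 0.274, 0.184], [30, 34, 33])]
194 [([0.531, 0.294, 0.166], [30, 31, 33]), ([0.536, 0.276, 0.17], [94, 93, 90]), ([0.842, 0.802, -0.015], [66, 31, 21])]
199 [([0.535, 0.303, 0.146], [42, 36, 37]), ([0.539, 0.283, 0.151], [82, 83, 85]), ([0.553, 0.281, 0.148], [42, 39, 36])]
204 [([0.546, 0.325, 0.122], [193, 157, 112]), ([0.548, 0.302, 0.127], [239, 229, 203]), ([0.565, 0.305, 0.123], [254, 255, 255])]
209 [([0.521, 0.281, 0.121], [172, 126, 74]), ([0.535, 0.279, 0.118], [80, 58, 38]), ([0.547, 0.275, 0.117], [89, 68, 44])]
214 [([0.517, 0.275, 0.106], [94, 73, 48]), ([0.534, 0.28, 0.101], [91, 69, 44]), ([0.544, 0.271, 0.102], [90, 65, 43])]
219 [([0.519, 0.28, 0.087], [90, 70, 46]), ([0.533, 0.279, 0.085], [90, 71, 46]), ([0.546, 0.276, 0.082], [91, 67, 42])]
224 [([0.517, 0.278, 0.071], [94, 74, 57]), ([0.529, 0.274, 0.069], [93, 70, 47]), ([0.546, 0.277, 0.065], [95, 71, 48])]
```

The fingertips passed over the carton's top: it is still upright at y 0.273–0.323, so the shut tips must stand higher than I took them to be. I'll back off and push lower.

>>> {"op": "apply_moves", "data": {
  "targets": [
    [0,0,-0.06,0,0,0],
    [0.1,0,-0.06,0,0,0],
    [0.2,0,-0.06,0,0,0],
    [0.2,0,0.0,0,0,0],
    [0.2,0,0.06,0,0,0],
    [0.2,0,0.06,0,0,0]
  ]
}}

```text
time_s: 5.15
tcp_pos: [0.5408, 0.3703, 0.0861]
eef_rot: [-2.192, -2.249, 0.005]
wrist_force: [-0.1, 0.3, 0.9]
width: -0.0001
finger_force: 0.0
```

Run:
```python
from h import *
mv((.541,.34,.085,91.5))
f=arm.grab_frame("side");save('side2',f['pixels'][150:250,220:340].repeat(5,0).repeat(5,1))
```

```text
t 5.15 tcp [0.5408 0.3703 0.0861] yaw 91.5 w -0.0001 F [-0.1  0.3  0.9]
[-0.076, -0.001, 0.003, -0.001, 0.001, -0.0]
```

View pics/side2.png

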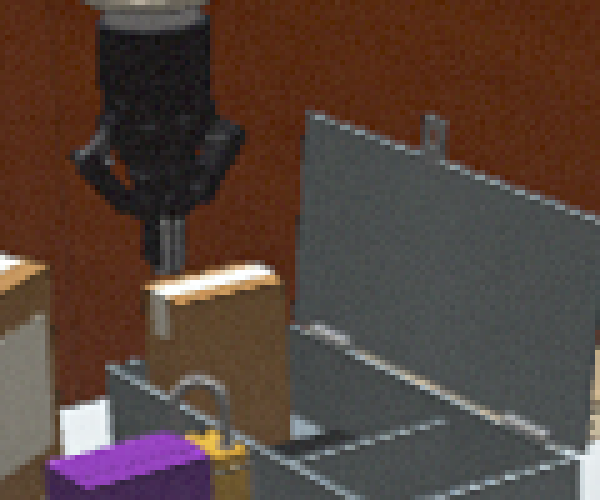

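The finger, at (165,265), now hangs behind the carton with its tip hidden by it. I'll push slowly.

>>> {"op": "apply_moves", "data": {
  "targets": [
    [-0.04,0,0,0,0,0],
    [-0.08,0,0,0,0,0],
    [-0.1,0,0,0,0,0],
    [-0.12,0,0,0,0,0],
    [-0.14,0,0,0,0,0],
    [-0.155,0,0,0,0,0]
  ]
}}

```text
time_s: 5.95
tcp_pos: [0.5433, 0.3081, 0.088]
eef_rot: [-2.193, -2.249, 0.0]
wrist_force: [0.5, 0.3, -0.3]
width: 0.0002
finger_force: 0.2
```

```bash
cat >> h.py <<'E'
def carton(n="side"):
    f=arm.grab_frame(n);w=cloud(f);p=f["pixels"].astype(int)
    m=(p[...,0]>p[...,2]+25)&(w[...,0]>.48)&(w[...,0]<.60)&(w[...,1]>.05)&(w[...,1]<.36)&(w[...,2]>.02)&(w[...,2]<.16)
    q=w[m];print(n,m.sum())
    for a in np.arange(.02,.16,.02):
        r=q[(q[:,2]>=a)&(q[:,2]<a+.02)]
        if len(r)>5: print(round(a,3),len(r),"x",np.round(np.percentile(r[:,0],[2,98]),3),"y",np.round(np.percentile(r[:,1],[2,98]),3))
E
python3 -c "
from h import *
mv((.541,.28,.085,91.5));carton()"
```

```text
t 5.95 tcp [0.5433 0.3081 0.088 ] yaw 91.4 w 0.0002 F [ 0.5  0.3 -0.3]
[-0.07, -0.008, 0.007, -0.0, 0.0, -0.0]
side 675
0.02 58 x [0.53  0.577] y [0.261 0.276]
0.04 80 x [0.497 0.573] y [0.256 0.275]
0.06 113 x [0.492 0.574] y [0.252 0.301]
0.08 157 x [0.491 0.572] y [0.244 0.297]
0.1 141 x [0.492 0.572] y [0.241 0.294]
0.12 124 x [0.495 0.571] y [0.24  0.301]
```

It is tipping, at about 15°. I'll continue.

>>> {"op": "apply_moves", "data": {
  "targets": [
    [-0.02,0,0,0,0,0],
    [-0.04,0,0,0,0,0],
    [-0.055,0,0,0,0,0],
    [-0.07,0,0,0,0,0],
    [-0.085,0,0,0,0,0],
    [-0.1,0,0,0,0,0],
    [-0.1,0,0,0,0,0]
  ]
}}

```text
time_s: 6.88
tcp_pos: [0.5443, 0.2682, 0.088]
eef_rot: [2.194, 2.249, 0.0]
wrist_force: [-0.2, 0.4, -0.1]
width: 0.0005
finger_force: 0.0
```

```bash
python3 -c "
from h import *
mv((.541,.33,.15,91.5));carton()"
```

```text
t 6.88 tcp [0.5443 0.2682 0.088 ] yaw 91.4 w 0.0005 F [-0.2  0.4 -0.1]
[0.155, -0.005, -0.155, 0.0, -0.0, -0.0]
side 273
0.04 127 x [0.498 0.587] y [0.166 0.327]
0.06 138 x [0.493 0.575] y [0.173 0.291]
```

The carton is over. I'll lift and go to the first large packet, and check the carton with the top camera on the way.

```bash
python3 -c "
from h import *
mv((.544,.268,.25,91.5),(.486,-.1326,.25,84.5),(.486,-.1326,.04,84.5))"
```

```text
t 6.92 tcp [0.5444 0.2685 0.0881] yaw 91.4 w -0.0002 F [ 0.  -0.6  0.3]
[-0.001, -0.001, -0.405, 0.0, -0.0, -0.0]
[-0.999, -0.171, -0.405, 0.0, -0.0, 0.038]
[-0.999, -0.171, 0.12, 0.0, -0.0, 0.038]
```

>>> {"op": "apply_moves", "data": {
  "targets": [
    [0,0,-0.15,0,0,0],
    [0,0,-0.3,0,0,0],
    [-0.15,-0.02,-0.4,0,0,0.01],
    [-0.3,-0.05,-0.4,0,0,0.02],
    [-0.45,-0.08,-0.4,0,0,0.038],
    [-0.6,-0.11,-0.4,0,0,0.038],
    [-0.75,-0.14,-0.4,0,0,0.038],
    [-0.9,-0.17,-0.4,0,0,0.038]
  ],
  "gripper": 0.65
}}

```text
time_s: 7.92
tcp_pos: [0.4851, -0.0927, 0.2483]
eef_rot: [2.323, 2.114, 0.001]
wrist_force: [1.8, 0.0, -0.2]
width: 0.0704
finger_force: 0.0
```

Run:
```python
from h import *
packets(); carton("top")
mv((.486,-.1326,.12,84.5),(.486,-.1326,.02,84.5))
```

```text
px [428. 218.] xy [ 628.2 -301.8] size [ 52.  104.4] long axis yaw 80.5 z 0.0116
px [486. 258.] xy [ 535.8 -441.4] size [44.  97.3] long axis yaw 97.3 z 0.0116
px [425. 293.] xy [ 454.1 -295.7] size [43.8 81.5] long axis yaw 81.6 z 0.0114
top 1152
0.02 25 x [0.499 0.501] y [0.182 0.248]
0.04 190 x [0.498 0.579] y [0.172 0.291]
0.06 937 x [0.5  0.58] y [0.174 0.291]
t 8.03 tcp [ 0.4846 -0.0955  0.2481] yaw 84.3 w 0.0703 F [0.4 1.2 0.5]
[-0.091, 0.013, 0.32, 0.0, 0.0, -0.001]
[-0.091, 0.013, 0.57, 0.0, 0.0, -0.001]
```

>>> {"op": "apply_moves", "data": {
  "targets": [
    [-0.09,0.01,0.15,0,0,0],
    [-0.09,0.01,0.3,0,0,0],
    [-0.09,0.01,0.42,0,0,0],
    [-0.09,0.01,0.52,0,0,0],
    [-0.09,0.013,0.57,0,0,0],
    [-0.09,0.013,0.6,0,0,0],
    [-0.09,0.013,0.61,0,0,0],
    [-0.09,0.013,0.61,0,0,0]
  ]
}}

```text
time_s: 9.02
tcp_pos: [0.4878, -0.1273, 0.0046]
eef_rot: [2.323, 2.114, 0.001]
wrist_force: [-0.1, 0.6, 1.1]
width: 0.0704
finger_force: 0.0
```

Run:
```python
from h import *
mv((.486,-.1326,.003,84.5))
f=arm.grab_frame("side");save('side3',f['pixels'][170:320,250:450].repeat(4,0).repeat(4,1))
```

```text
t 9.03 tcp [ 0.4878 -0.1273  0.0046] yaw 84.6 w 0.0704 F [-0.1  0.6  1.1]
[-0.014, -0.003, 0.004, 0.0, 0.0, 0.001]
```

View pics/side3.png

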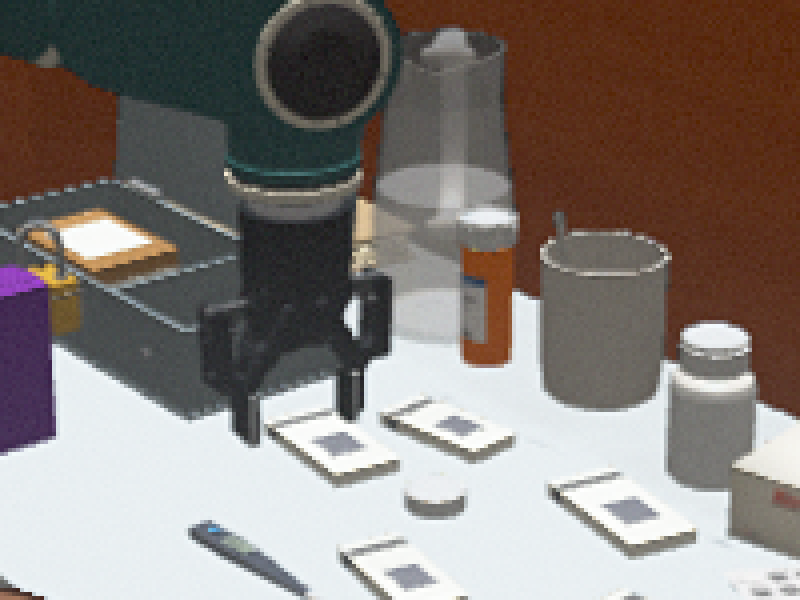

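The fingers, at (248,440) and (350,415), straddle the +y end of the packet, which is centred at (335,445), and not its middle. Either the packet was knocked or the TCP is off, so I'll measure both in the side view.

```bash
cat >> h.py <<'E'
def spk(names=("side",)):
    for n in names:
        f=arm.grab_frame(n);w=cloud(f);z=w[...,2];p=f["pixels"].astype(int)
        m=((z>0.005)&(z<0.022)&(w[...,1]<0.0)&(w[...,1]>-.62)&(w[...,0]<0.70)&(w[...,0]>.36)&(p.min(2)>60)).astype(np.uint8)
        m=cv2.morphologyEx(m,cv2.MORPH_OPEN,np.ones((3,3),np.uint8))
        k,l,st,ce=cv2.connectedComponentsWithStats(m)
        for i in range(1,k):
            if st[i,4]<150: continue
            (c,s,a)=cv2.minAreaRect((w[l==i][:,:2]*1000).astype(np.float32)); b=cv2.boxPoints((c,s,a))
            e=max([b[1]-b[0],b[2]-b[1]],key=np.linalg.norm)
            print(n,"px",np.round(ce[i]),"xy",np.round(c,1),"size",np.round(sorted(s),1),"yaw",round(float(np.degrees(np.arctan2(e[1],e[0]))%180),1))
E
python3 - <<'E'
from h import *
spk(("side","top","wrist"))
f=arm.grab_frame("side");w=cloud(f);p=f["pixels"].astype(int)
m=(p.max(2)<75)&(w[...,2]>.0)&(w[...,2]<.05)&(w[...,1]<-.05)&(w[...,1]>-.25)&(w[...,0]>.4)
q=w[m]
for a in np.arange(0,.05,.01):
    r=q[(q[:,2]>=a)&(q[:,2]<a+.01)]
    for lo,hi in((.4,.49),(.49,.6)):
        t=r[(r[:,0]>lo)&(r[:,0]<hi)]
        if len(t)>3: print(round(a,2),len(t),np.round(np.percentile(t[:,:2],[5,50,95],axis=0),3).tolist())
E
```

```text
side px [361. 276.] xy [ 610.5 -129.6] size [ 48.4 105.4] yaw 99.4
side px [332. 280.] xy [ 529.1 -102.6] size [ 56.7 116.5] yaw 83.9
side px [405. 297.] xy [ 624.9 -302.3] size [ 57.7 112.5] yaw 78.8
side px [451. 306.] xy [ 679.5 -421.1] size [ 14.2 119.6] yaw 105.1
side px [350. 313.] xy [ 450.9 -291.2] size [47.6 99.2] yaw 80.4
side px [414. 328.] xy [ 532.2 -442.3] size [50.7 99.8] yaw 96.3
top px [426. 219.] xy [ 627.7 -302.2] size [ 53.3 105.7] yaw 80.5
top px [355. 221.] xy [ 616.9 -128.6] size [44.3 94.9] yaw 97.3
top px [486. 258.] xy [ 535.8 -440.7] size [44.1 97.4] yaw 97.6
top px [424. 292.] xy [ 454.6 -292.3] size [43.8 90.8] yaw 80.9
wrist px [415. 201.] xy [ 531.5 -101.3] size [ 53.3 105.7] yaw 84.3
wrist px [597. 253.] xy [ 609.3 -128.2] size [36.6 95.6] yaw 97.1
wrist px [130. 449.] xy [ 387.  -203.7] size [ 6.2 16.8] yaw 89.3
0.0 4 [[0.518, -0.103], [0.584, -0.101], [0.589, -0.071]]
0.04 5 [[0.442, -0.137], [0.445, -0.129], [0.448, -0.129]]
0.04 9 [[0.519, -0.141], [0.522, -0.133], [0.523, -0.129]]
```

The packet was knocked to (0.531,-0.101), with side and wrist agreeing. Next I'll find the real height of the fingertips.

Run:
```python
from h import *
f=arm.grab_frame("side");w=cloud(f);p=f["pixels"].astype(int)
for u in (306,310,313,316,334,337,340):
    print(u,[(v,np.round(w[v,u],3).tolist(),int(p[v,u].mean())) for v in range(264,286,3)])
mv((.5,-.13,.06,84.5),(.531,-.1015,.06,84.5),(.531,-.1015,-.008,84.5))
```

```text
306 [(264, [0.424, -0.135, 0.097], 48), (267, [0.429, -0.127, 0.084], 44), (270, [0.512, 0.005, 0.006], 83), (273, [0.512, 0.006, -0.004], 252), (276, [0.5, -0.012, -0.004], 243), (279, [0.483, -0.04, 0.002], 239), (282, [0.478, -0.046, -0.004], 238), (285, [0.467, -0.064, -0.004], 237)]
310 [(264, [0.443, -0.124, 0.088], 65), (267, [0.438, -0.133, 0.084], 46), (270, [0.441, -0.127, 0.072], 50), (273, [0.438, -0.132, 0.066], 44), (276, [0.438, -0.131, 0.057], 53), (279, [0.434, -0.137, 0.051], 113), (282, [0.484, -0.058, -0.001], 240), (285, [0.476, -0.07, -0.004], 237)]
313 [(264, [0.447, -0.134, 0.091], 47), (267, [0.447, -0.132, 0.081], 41), (270, [0.446, -0.134, 0.073], 88), (273, [0.446, -0.134, 0.064], 92), (276, [0.444, -0.136, 0.057], 96), (279, [0.446, -0.134, 0.047], 89), (282, [0.491, -0.063, -0.002], 240), (285, [0.484, -0.074, -0.005], 237)]
316 [(264, [0.548, 0.005, 0.016], 69), (267, [0.551, 0.01, 0.004], 77), (270, [0.549, 0.007, -0.005], 247), (273, [0.532, -0.019, -0.0], 243), (276, [0.507, -0.056, 0.01], 155), (279, [0.508, -0.054, -0.0], 239), (282, [0.499, -0.067
[... 406 characters left out ...]
, 46), (270, [0.515, -0.148, 0.06], 44), (273, [0.52, -0.141, 0.047], 36), (276, [0.557, -0.09, 0.009], 255), (279, [0.54, -0.113, 0.013], 145), (282, [0.531, -0.125, 0.011], 161), (285, [0.519, -0.142, 0.011], 249)]
340 [(264, [0.532, -0.14, 0.071], 37), (267, [0.531, -0.141, 0.062], 48), (270, [0.535, -0.134, 0.049], 42), (273, [0.594, -0.052, -0.005], 231), (276, [0.574, -0.081, 0.001], 239), (279, [0.552, -0.111, 0.009], 250), (282, [0.534, -0.135, 0.014], 218), (285, [0.525, -0.149, 0.012], 251)]
t 9.32 tcp [ 0.4877 -0.1274  0.0044] yaw 84.6 w 0.0704 F [-0.1 -0.5 -0. ]
[-0.003, 0.031, -0.139, 0.0, 0.0, 0.001]
[0.075, 0.102, -0.139, 0.0, 0.0, 0.001]
[0.075, 0.102, 0.031, 0.0, 0.0, 0.001]
```

The tips really stand about 40 mm above the reported TCP at this opening (about 27 mm when shut). x and y agree. I'll correct for that and go over the packet's new place.

>>> {"op": "apply_moves", "data": {
  "targets": [
    [0.0,0.03,-0.06,0,0,0],
    [0.075,0.1,-0.06,0,0,0],
    [0.075,0.1,-0.06,0,0,0],
    [0.075,0.1,0.0,0,0,0],
    [0.075,0.1,0.04,0,0,0],
    [0.075,0.1,0.07,0,0,0],
    [0.075,0.1,0.08,0,0,0],
    [0.075,0.1,0.08,0,0,0]
  ]
}}

```text
time_s: 10.32
tcp_pos: [0.5302, -0.1014, -0.0279]
eef_rot: [2.324, 2.114, 0.0]
wrist_force: [1.0, 0.1, 0.2]
width: 0.0706
finger_force: 0.0
```

Run:
```python
from h import *
mv((.531,-.1015,-.03,84.5))
f=arm.grab_frame("side");save('side4',f['pixels'][210:310,260:380].repeat(5,0).repeat(5,1))
```

```text
t 10.32 tcp [ 0.5302 -0.1014 -0.0279] yaw 84.6 w 0.0706 F [1.  0.1 0.2]
[-0.0, 0.002, 0.005, 0.0, -0.0, 0.001]
```

View pics/side4.png

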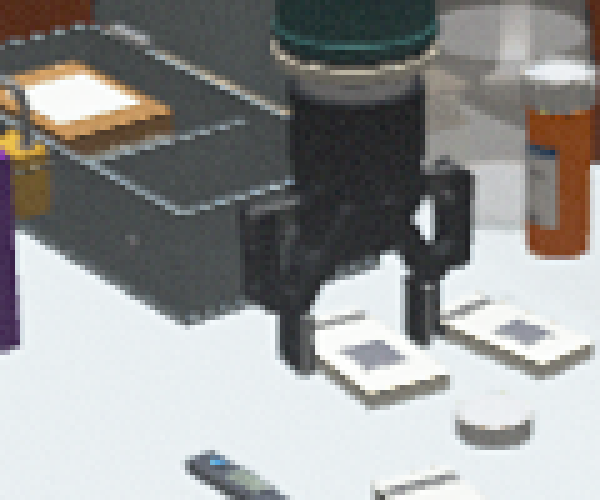

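The fingers, at (297,370) and (420,340), flank the packet with their tips just above the table. I'll go down a little more and close.

>>> {"op": "apply_moves", "data": {
  "targets": [
    [0,0,0.012,0,0,0],
    [0,0,0.012,0,0,0],
    [0,0,0.012,0,0,0],
    [0,0,0.012,0,0,0],
    [0,0,0.012,0,0,0]
  ],
  "gripper": 0.0
}}

```text
time_s: 11.0
tcp_pos: [0.5331, -0.1019, -0.0292]
eef_rot: [2.32, 2.111, 0.006]
wrist_force: [2.0, 0.3, 29.1]
width: 0.0506
finger_force: 75.4
```

>>> {"op": "apply_moves", "data": {
  "targets": [
    [0,0,-0.05,0,0,0],
    [0,0,-0.1,0,0,0],
    [0,0,-0.2,0,0,0],
    [0,0,-0.3,0,0,0],
    [0,0,-0.4,0,0,0],
    [0,0,-0.4,0,0,0]
  ]
}}

```text
time_s: 11.75
tcp_pos: [0.5314, -0.1015, 0.1314]
eef_rot: [2.32, 2.111, 0.005]
wrist_force: [0.5, 0.3, -0.8]
width: 0.0502
finger_force: 63.6
```

Run:
```python
from h import *
mv((.5475,.075,.15,91.5),(.5475,.075,.0,91.5)); spk()
```

```text
t 11.75 tcp [ 0.5314 -0.1015  0.1314] yaw 84.6 w 0.0502 F [ 0.5  0.3 -0.8]
[0.443, -0.001, -0.047, 0.002, 0.0, -0.038]
[0.443, -0.003, 0.328, 0.002, 0.0, -0.038]
side px [361. 276.] xy [ 611.1 -129.2] size [ 51.1 104.5] yaw 98.5
side px [405. 297.] xy [ 626.7 -303.3] size [ 62.6 114.5] yaw 79.3
side px [454. 307.] xy [ 680.7 -429.1] size [ 15. 135.] yaw 103.8
side px [350. 313.] xy [ 450.5 -290.5] size [ 48.5 103. ] yaw 81.6
side px [414. 328.] xy [ 531.8 -440.4] size [51.3 99.4] yaw 97.2
```

Gripped at 50 mm. Before lowering into the bay, I'll measure the gripper's real envelope against the case rim.

Run:
```python
from h import *
s=arm.sense();t=np.array(s["tcp_pos"])
f=arm.grab_frame("side");w=cloud(f);p=f["pixels"].astype(int)
R0=R.from_rotvec(s["eef_rot"]).as_matrix()
q=(w-t)@R0
m=(np.abs(q[...,0])<.08)&(np.abs(q[...,1])<.11)&(q[...,2]>-.25)&(q[...,2]<.03)&(p.max(2)<115)
for a in np.arange(-.2,.03,.01):
    r=q[m&(q[...,2]>=a)&(q[...,2]<a+.01)]
    if len(r)>4: print(round(a,2),len(r),"y",np.round(np.percentile(r[:,1],[1,99]),3),"x",np.round(np.percentile(r[:,0],[1,99]),3))
m=(np.abs(q[...,0])<.08)&(np.abs(q[...,1])<.11)&(q[...,2]>-.1)&(q[...,2]<.03)&(p.min(2)>120)
r=q[m];print("packet",len(r),np.round(np.percentile(r,[3,50,97],axis=0),3).tolist())
```

```text
-0.2 132 y [-0.041  0.031] x [-0.041  0.022]
-0.19 100 y [-0.04   0.023] x [-0.042  0.011]
-0.18 102 y [-0.041  0.022] x [-0.04   0.009]
-0.17 102 y [-0.041  0.023] x [-0.041  0.009]
-0.16 68 y [-0.041  0.023] x [-0.041  0.008]
-0.15 69 y [-0.043  0.033] x [-0.017  0.006]
-0.14 151 y [-0.067  0.061] x [-0.021  0.011]
-0.13 165 y [-0.07   0.062] x [-0.023  0.011]
-0.12 135 y [-0.07   0.061] x [-0.021  0.008]
-0.11 143 y [-0.066  0.059] x [-0.021  0.017]
-0.1 114 y [-0.064  0.06 ] x [-0.02   0.016]
-0.09 118 y [-0.061  0.057] x [-0.017  0.014]
-0.08 83 y [-0.059  0.055] x [-0.018  0.013]
-0.07 42 y [-0.043  0.043] x [-0.014  0.01 ]
-0.06 54 y [-0.042  0.038] x [-0.014  0.008]
-0.05 52 y [-0.042  0.037] x [-0.032  0.012]
-0.04 38 y [-0.04   0.026] x [-0.057  0.049]
packet 216 [[-0.054, -0.027, -0.044], [-0.014, 0.001, -0.04], [0.045, 0.025, -0.037]]
```

>>> {"op": "apply_moves", "data": {
  "targets": [
    [0.12,0,0,0,0,-0.01],
    [0.25,0,0,0,0,-0.02],
    [0.38,0,0,0,0,-0.038],
    [0.453,0,0,0,0,-0.038],
    [0.453,0,0.05,0,0,-0.038],
    [0.453,0,0.15,0,0,-0.038],
    [0.453,0,0.22,0,0,-0.038],
    [0.453,0,0.22,0,0,-0.038]
  ]
}}

```text
time_s: 12.85
tcp_pos: [0.5451, 0.0783, 0.0358]
eef_rot: [-2.192, -2.246, 0.007]
wrist_force: [0.2, 0.5, 0.3]
width: 0.0505
finger_force: 63.6
```

Run:
```python
from h import *
mv((.5475,.079,-.012,91.5))
f=arm.grab_frame("wrist");w=cloud(f);save("wr1",f["pixels"])
```

```text
t 12.85 tcp [0.5451 0.0783 0.0358] yaw 91.4 w 0.0505 F [0.2 0.5 0.3]
[0.002, 0.007, 0.119, -0.002, 0.0, -0.001]
```

View pics/wr1.png

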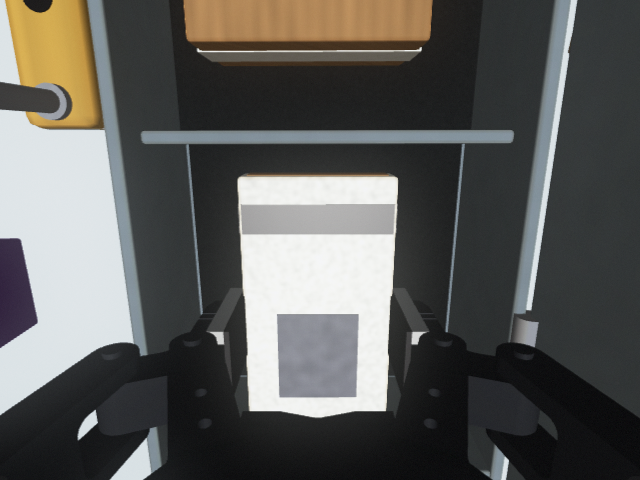

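The packet lies centred between the fingers over the bay: packet at (317,290), divider at row 137, carton lying beyond it. I'll lower and release.

>>> {"op": "apply_moves", "data": {
  "targets": [
    [0.002,0.002,0.05,0,0,0],
    [0.002,0.003,0.09,0,0,0],
    [0.002,0.003,0.11,0,0,0],
    [0.002,0.003,0.11,0,0,0]
  ]
}}

```text
time_s: 13.4
tcp_pos: [0.548, 0.0799, -0.0055]
eef_rot: [-2.193, -2.249, 0.001]
wrist_force: [-0.4, 1.1, -0.8]
width: 0.0505
finger_force: 63.6
```

>>> {"op": "apply_moves", "data": {
  "targets": [
    [0,0,0,0,0,0],
    [0,0,0,0,0,0],
    [0,0,0,0,0,0],
    [0,0,-0.08,0,0,0],
    [0,0,-0.2,0,0,0],
    [0,0,-0.3,0,0,0],
    [0,0,-0.4,0,0,0],
    [0,0,-0.4,0,0,0]
  ],
  "gripper": 0.36
}}

```text
time_s: 14.4
tcp_pos: [0.5497, 0.0801, 0.1588]
eef_rot: [2.191, 2.247, 0.006]
wrist_force: [0.5, -1.0, -0.2]
width: 0.0582
finger_force: 0.0
```

```bash
cat >> h.py <<'E'
def bay():
    f=arm.grab_frame("wrist");w=cloud(f);p=f["pixels"].astype(int)
    m=(p.min(2)>140)&(abs(w[...,0]-.547)<.066)&(abs(w[...,1]-.075)<.066)&(w[...,2]<.09)
    q=w[m]
    if len(q)<50: print("bay: none");return
    (c,s,a)=cv2.minAreaRect((q[:,:2]*1000).astype(np.float32));print("bay white",len(q),np.round(c,1),np.round(s,1),round(a,1),"z pct",np.round(np.percentile(q[:,2],[2,50,98]),4))
E
python3 - <<'E'
from h import *
bay(); packets(); spk(("wrist",))
mv((.627,-.302,.15,80.5),(.627,-.302,.0,80.5))
E
```

```text
bay white 8872 [542.9  75. ] [132.  123.8] 90.0 z pct [0.0154 0.0172 0.0722]
px [426. 219.] xy [ 627.6 -302. ] size [ 52.3 106. ] long axis yaw 81.2 z 0.0114
px [353. 223.] xy [ 616.3 -128.1] size [44.1 95.4] long axis yaw 98.8 z 0.0116
px [486. 258.] xy [ 535.8 -440.2] size [44.3 96.8] long axis yaw 97.4 z 0.0116
px [422. 292.] xy [ 455.2 -289.5] size [44.1 95.3] long axis yaw 81.0 z 0.0115
px [321. 455.] xy [ 87.5 -65. ] size [ 53.3 155.6] long axis yaw 61.0 z 0.012
wrist px [382. 402.] xy [610.4 -96.2] size [34.3 44.4] yaw 7.2
wrist px [146. 463.] xy [ 389.1 -168.1] size [20.1 32.4] yaw 94.3
t 14.55 tcp [0.548  0.0799 0.1542] yaw 91.4 w 0.058 F [ 0.1  0.4 -0.9]
[-0.959, 0.173, 0.01, -0.0, 0.0, 0.061]
[-0.959, 0.174, 0.385, -0.0, 0.0, 0.061]
```

Packet 1 lies flat in the bay. Next is the large one at (0.628,-0.302). First I'll check how close the tablet bottle is to it.

Run:
```python
from h import *
for n in("top","side"):
    f=arm.grab_frame(n);w=cloud(f)
    for lo,hi in((.02,.075),(.09,.12)):
        m=(w[...,2]>lo)&(w[...,2]<hi)&(abs(w[...,1]+.3)<.06)&(w[...,0]>.66)&(w[...,0]<.80)
        q=w[m];print(n,lo,len(q),np.round(np.percentile(q[:,:2],[2,98],axis=0),3).tolist())
```

```text
top 0.02 692 [[0.684, -0.359], [0.779, -0.258]]
top 0.09 387 [[0.699, -0.306], [0.743, -0.265]]
side 0.02 485 [[0.687, -0.357], [0.761, -0.271]]
side 0.09 167 [[0.694, -0.311], [0.736, -0.27]]
```

>>> {"op": "apply_moves", "data": {
  "targets": [
    [-0.13,0.02,0,0,0,0.01],
    [-0.26,0.05,0,0,0,0.02],
    [-0.39,0.07,0,0,0,0.03],
    [-0.52,0.09,0,0,0,0.04],
    [-0.65,0.12,0,0,0,0.05],
    [-0.78,0.14,0,0,0,0.06],
    [-0.91,0.16,0,0,0,0.06],
    [-0.96,0.173,0,0,0,0.06]
  ],
  "gripper": 0.5
}}

```text
time_s: 15.65
tcp_pos: [0.6268, -0.3045, 0.1535]
eef_rot: [-2.396, -2.029, 0.001]
wrist_force: [1.0, -0.0, 0.1]
width: 0.0641
finger_force: 0.0
```

Run:
```python
from h import *
spk(("side","wrist"))
mv((.627,-.302,.03,81),(.627,-.302,-.026,81))
```

```text
side px [361. 276.] xy [ 611.3 -130.7] size [ 49.7 102. ] yaw 96.7
side px [405. 297.] xy [ 625.  -302.3] size [ 58.9 111.1] yaw 80.1
side px [350. 313.] xy [ 452.4 -291.1] size [ 47.9 100.9] yaw 80.9
side px [414. 328.] xy [ 531.6 -440.9] size [49.8 98.6] yaw 98.0
wrist px [272.  23.] xy [ 618.9 -157.4] size [36.2 44.1] yaw 7.9
wrist px [183. 117.] xy [ 539.9 -212.2] size [41.7 41.7] yaw 128.3
wrist px [317. 211.] xy [ 626.4 -301.8] size [ 52.2 104.8] yaw 80.9
wrist px [398. 171.] xy [ 693.8 -279.2] size [ 4.2 30.1] yaw 74.2
wrist px [ 15. 183.] xy [ 393.5 -237.6] size [13.4 39. ] yaw 92.6
wrist px [104. 231.] xy [ 453.8 -289. ] size [45.6 95.3] yaw 81.7
wrist px [396. 270.] xy [ 682.8 -357.6] size [ 1.6 35.2] yaw 14.7
wrist px [245. 379.] xy [ 534.1 -437.5] size [44.5 89.7] yaw 97.2
wrist px [343. 354.] xy [ 630.7 -433. ] size [40.4 46.3] yaw 68.9
wrist px [382. 352.] xy [ 663.2 -435.2] size [12.8 14.5] yaw 175.9
wrist px [377. 370.] xy [ 656.5 -451.9] size [11.9 14.4] yaw 161.2
wrist px [397. 373.] xy [ 674.5 -458.9] size [12.2 13.9] yaw 169.4
t 15.75 tcp [ 0.627  -0.3035  0.1537] yaw 80.5 w 0.0642 F [ 0.1 -0.1  0.6]
[0.004, -0.0, 0.309, -0.001, -0.0, -0.003]
[0.004, 0.0, 0.449, -0.001, -0.0, -0.003]
```

The bottle's front is at about x=0.690 and the tissue box corner is near (0.683,-0.35), so the knuckles would touch them here. I'll drag this packet 45 mm towards the robot with the shut fingers pressed lightly on top of it.

>>> {"op": "apply_moves", "data": {
  "targets": [
    [0,-0.03,0.1,0,0,0],
    [0,-0.03,0.2,0,0,0],
    [0,-0.03,0.3,0,0,0],
    [0,-0.03,0.36,0,0,0],
    [0,-0.03,0.39,0,0,0],
    [0,-0.03,0.4,0,0,0],
    [0,-0.03,0.405,0,0,0],
    [0,-0.03,0.41,0,0,0]
  ],
  "gripper": -1
}}

```text
time_s: 16.75
tcp_pos: [0.6158, -0.3004, -0.0079]
eef_rot: [2.394, 2.032, 0.001]
wrist_force: [-0.4, 0.3, -0.4]
width: -0.0003
finger_force: 0.0
```

>>> {"op": "apply_moves", "data": {
  "targets": [
    [0,0,0.005,0,0,0],
    [0,0,0.01,0,0,0],
    [0,0,0.01,0,0,0]
  ]
}}

```text
time_s: 17.12
tcp_pos: [0.6152, -0.3002, -0.013]
eef_rot: [-2.395, -2.033, 0.0]
wrist_force: [-0.7, -0.2, 0.5]
width: -0.0002
finger_force: 0.0
```

>>> {"op": "apply_moves", "data": {
  "targets": [
    [0,0,0.005,0,0,0],
    [0,0,0.01,0,0,0],
    [0,0,0.01,0,0,0]
  ]
}}

```text
time_s: 17.5
tcp_pos: [0.6157, -0.3004, -0.0141]
eef_rot: [2.395, 2.032, 0.001]
wrist_force: [-12.5, 6.7, 26.3]
width: -0.0003
finger_force: 12.8
```

>>> {"op": "apply_moves", "data": {
  "targets": [
    [0,-0.01,-0.003,0,0,0],
    [0,-0.03,-0.003,0,0,0],
    [0,-0.05,-0.003,0,0,0],
    [0,-0.07,-0.003,0,0,0],
    [0,-0.09,-0.003,0,0,0],
    [0,-0.11,-0.003,0,0,0],
    [0,-0.125,-0.003,0,0,0],
    [0,-0.125,-0.1,0,0,0]
  ]
}}

```text
time_s: 18.5
tcp_pos: [0.5644, -0.2913, 0.0211]
eef_rot: [-2.392, -2.03, 0.002]
wrist_force: [-0.4, -1.1, 0.7]
width: -0.0003
finger_force: 0.0
```

>>> {"op": "apply_moves", "data": {
  "targets": [
    [0,0,-0.1,0,0,0],
    [0,0,-0.2,0,0,0],
    [0,0,-0.25,0,0,0]
  ],
  "gripper": 0.5
}}

```text
time_s: 18.88
tcp_pos: [0.5665, -0.2924, 0.1255]
eef_rot: [2.394, 2.031, 0.002]
wrist_force: [-0.2, -0.6, -0.8]
width: 0.0541
finger_force: 0.0
```

Run:
```python
from h import *
spk(("side",));spk(("wrist",))
mv((.582,-.302,-.026,81))
```

```text
side px [361. 276.] xy [ 612.6 -128.5] size [52.1 99.9] yaw 97.4
side px [388. 301.] xy [ 575.  -297.1] size [ 56.8 112.7] yaw 82.4
side px [455. 307.] xy [ 680.2 -430.4] size [ 16.6 140.9] yaw 104.5
side px [350. 313.] xy [ 450.5 -292.7] size [ 47.7 106. ] yaw 81.2
side px [414. 328.] xy [ 531.6 -442.4] size [54.4 99.2] yaw 94.3
wrist px [362.  21.] xy [ 619.1 -159.4] size [32.1 44.4] yaw 7.5
wrist px [259. 119.] xy [ 539.9 -212. ] size [41.2 41.4] yaw 170.7
wrist px [ 57. 158.] xy [ 392.6 -220.9] size [18.6 82.9] yaw 94.1
wrist px [331. 221.] xy [ 576.8 -293.8] size [ 52.  105.2] yaw 81.0
wrist px [491. 185.] xy [ 694.8 -286.3] size [ 9.9 42.8] yaw 89.5
wrist px [167. 242.] xy [ 453.5 -289. ] size [45.4 95. ] yaw 81.1
wrist px [483. 285.] xy [ 682.8 -357.2] size [ 2.  35.3] yaw 14.8
wrist px [303. 383.] xy [ 532.3 -426.2] size [44.8 68.5] yaw 97.4
wrist px [404. 380.] xy [ 620.3 -432.6] size [21.5 38.5] yaw 70.8
t 18.98 tcp [ 0.5667 -0.2925  0.1251] yaw 80.6 w 0.0639 F [-0.2  0.7  0.8]
[-0.017, 0.04, 0.378, 0.001, 0.0, -0.002]
```

>>> {"op": "apply_moves", "data": {
  "targets": [
    [0,0.0265,0.1,0,0,0],
    [0,0.0265,0.2,0,0,0],
    [0,0.0265,0.29,0,0,0],
    [0,0.0265,0.35,0,0,0],
    [0,0.0265,0.37,0,0,0],
    [0,0.0265,0.375,0,0,0],
    [0,0.0265,0.375,0,0,0]
  ]
}}

```text
time_s: 19.85
tcp_pos: [0.5768, -0.294, -0.0261]
eef_rot: [2.395, 2.032, 0.001]
wrist_force: [1.2, 1.3, 0.5]
width: 0.0643
finger_force: 0.0
```

>>> {"op": "apply_moves", "data": {
  "targets": [
    [0,0,0,0,0,0],
    [0,0,0,0,0,0],
    [0,0,0,0,0,0],
    [0,0,-0.03,0,0,0],
    [0,0,-0.15,0,0,0],
    [0,0,-0.28,0,0,0],
    [0,0,-0.4,0,0,0],
    [0,0,-0.43,0,0,0]
  ],
  "gripper": 0.0
}}

```text
time_s: 20.85
tcp_pos: [0.5774, -0.2943, 0.15]
eef_rot: [2.391, 2.029, 0.003]
wrist_force: [-0.1, 0.3, -0.9]
width: 0.0503
finger_force: 62.4
```

Run:
```python
from h import *
mv((.547,.077,.13,91.5),(.547,.077,.01,91.5))
spk(("side",))
```

```text
t 20.85 tcp [ 0.5774 -0.2943  0.15  ] yaw 80.6 w 0.0503 F [-0.1  0.3 -0.9]
[0.904, -0.226, 0.047, 0.002, 0.001, -0.06]
[0.904, -0.228, 0.347, 0.002, 0.001, -0.06]
side px [361. 276.] xy [ 612.6 -129.8] size [51.6 99.7] yaw 99.3
side px [455. 307.] xy [ 680.3 -428.9] size [ 17.2 133.9] yaw 103.6
side px [350. 313.] xy [ 450.6 -291.6] size [ 46.8 105.1] yaw 82.5
side px [414. 327.] xy [ 532.4 -441.3] size [50.9 99.6] yaw 96.8
```

>>> {"op": "apply_moves", "data": {
  "targets": [
    [0.13,-0.03,0,0,0,-0.01],
    [0.26,-0.065,0,0,0,-0.02],
    [0.39,-0.1,0,0,0,-0.03],
    [0.52,-0.13,0,0,0,-0.04],
    [0.65,-0.16,0,0,0,-0.05],
    [0.78,-0.195,0,0,0,-0.06],
    [0.904,-0.226,0,0,0,-0.06],
    [0.904,-0.226,0,0,0,-0.06]
  ]
}}

```text
time_s: 21.9
tcp_pos: [0.5452, 0.0804, 0.1441]
eef_rot: [-2.188, -2.252, 0.001]
wrist_force: [-0.2, -0.6, 0.1]
width: 0.0497
finger_force: 62.4
```

Run:
```python
from h import *
mv((.547,.077,.004,91.5));bay()
```

```text
t 21.9 tcp [0.5452 0.0804 0.1441] yaw 91.6 w 0.0497 F [-0.2 -0.6  0.1]
[-0.009, 0.005, 0.35, -0.0, -0.0, 0.001]
bay white 1362 [547.1 125.9] [52.6 13.8] 1.8 z pct [0.0156 0.0172 0.0186]
```

>>> {"op": "apply_moves", "data": {
  "targets": [
    [-0.009,0.004,0.12,0,0,0],
    [-0.009,0.004,0.24,0,0,0],
    [-0.009,0.004,0.32,0,0,0],
    [-0.009,0.004,0.345,0,0,0],
    [-0.009,0.004,0.345,0,0,0]
  ]
}}

```text
time_s: 22.58
tcp_pos: [0.5478, 0.0735, 0.0072]
eef_rot: [-2.194, -2.248, 0.001]
wrist_force: [0.3, 0.0, 0.1]
width: 0.0499
finger_force: 62.4
```

>>> {"op": "apply_moves", "data": {
  "targets": [
    [0,0,0,0,0,0],
    [0,0,0,0,0,0],
    [0,0,0,0,0,0],
    [0,0,-0.08,0,0,0],
    [0,0,-0.2,0,0,0],
    [0,0,-0.3,0,0,0],
    [0,0,-0.4,0,0,0],
    [0,0,-0.4,0,0,0]
  ],
  "gripper": 0.36
}}

```text
time_s: 23.58
tcp_pos: [0.549, 0.0743, 0.1709]
eef_rot: [2.191, 2.247, 0.007]
wrist_force: [0.1, 0.6, 0.5]
width: 0.058
finger_force: 0.0
```

Run:
```python
from h import *
bay();packets()
mv((.617,-.128,.15,98),(.617,-.128,-.024,98))
f=arm.grab_frame("side");w=cloud(f)
m=(w[...,2]>.03)&(w[...,2]<.13)&(abs(w[...,1]+.05)<.06)&(w[...,0]>.62)&(w[...,0]<.73)
q=w[m];print("vial",len(q),np.round(np.percentile(q[:,:2],[2,98],axis=0),3).tolist())
m=(w[...,2]>.03)&(w[...,2]<.15)&(abs(w[...,1]+.13)<.06)&(w[...,0]>.65)&(w[...,0]<.80)
q=w[m];print("mug",len(q),np.round(np.percentile(q[:,:2],[2,98],axis=0),3).tolist())
```

```text
bay white 9475 [543.8  75. ] [125.7 132. ] 0.0 z pct [0.0161 0.0292 0.072 ]
px [353. 223.] xy [ 616.4 -128. ] size [44.4 94.9] long axis yaw 98.8 z 0.0115
px [486. 258.] xy [ 536.  -441.1] size [44.3 96.8] long axis yaw 97.5 z 0.0116
px [422. 292.] xy [ 455.1 -289.5] size [43.7 95.3] long axis yaw 80.8 z 0.0116
px [322. 455.] xy [ 88.9 -67.3] size [ 55.  153.4] long axis yaw 62.4 z 0.0118
t 23.68 tcp [0.5478 0.0741 0.1671] yaw 91.4 w 0.0575 F [ 0.1 -0.5 -0.6]
[-0.51, 0.16, 0.043, 0.0, 0.0, -0.036]
[-0.51, 0.16, 0.478, 0.0, 0.0, -0.036]
vial 634 [[0.625, -0.061], [0.729, 0.009]]
mug 1082 [[0.705, -0.183], [0.796, -0.09]]
```

>>> {"op": "apply_moves", "data": {
  "targets": [
    [-0.13,0.04,0,0,0,-0.01],
    [-0.26,0.08,0,0,0,-0.02],
    [-0.39,0.12,0,0,0,-0.036],
    [-0.51,0.16,0,0,0,-0.036],
    [-0.51,0.16,0.1,0,0,-0.036],
    [-0.51,0.16,0.23,0,0,-0.036],
    [-0.51,0.16,0.33,0,0,-0.036],
    [-0.51,0.16,0.33,0,0,-0.036]
  ],
  "gripper": 0.32
}}

```text
time_s: 24.72
tcp_pos: [0.6145, -0.1276, 0.0309]
eef_rot: [-2.059, -2.365, 0.005]
wrist_force: [-0.1, -0.2, 1.5]
width: 0.0565
finger_force: 0.0
```

Run:
```python
from h import *
spk(("side","wrist"))
mv((.6165,-.128,-.024,98.5))
```

```text
side px [361. 276.] xy [ 611.2 -128.2] size [ 50.3 105.5] yaw 96.3
side px [456. 307.] xy [ 682.7 -428.6] size [ 17.2 136.6] yaw 103.4
side px [350. 313.] xy [ 452.3 -288.6] size [ 48.5 104.5] yaw 81.5
side px [414. 328.] xy [ 533.9 -441.2] size [54.2 98. ] yaw 98.4
wrist px [316. 259.] xy [ 614.6 -127.5] size [44.3 95.3] yaw 98.4
t 24.82 tcp [ 0.617  -0.1282  0.0359] yaw 97.9 w 0.0563 F [ 0.2 -0.2  0.6]
[0.001, -0.001, 0.15, -0.0, -0.0, -0.003]
```

>>> {"op": "apply_moves", "data": {
  "targets": [
    [0,-0.002,0.06,0,0,0],
    [0,-0.002,0.11,0,0,0],
    [0,-0.002,0.14,0,0,0],
    [0,-0.002,0.15,0,0,0],
    [0,-0.002,0.15,0,0,0]
  ]
}}

```text
time_s: 25.45
tcp_pos: [0.6163, -0.1284, -0.0245]
eef_rot: [2.063, 2.369, 0.0]
wrist_force: [-0.7, -0.6, -0.5]
width: 0.0565
finger_force: 0.0
```

>>> {"op": "apply_moves", "data": {
  "targets": [
    [0,0,0,0,0,0],
    [0,0,0,0,0,0],
    [0,0,0,0,0,0],
    [0,0,-0.03,0,0,0],
    [0,0,-0.15,0,0,0],
    [0,0,-0.28,0,0,0],
    [0,0,-0.4,0,0,0],
    [0,0,-0.43,0,0,0]
  ],
  "gripper": -0.2
}}

```text
time_s: 26.45
tcp_pos: [0.6171, -0.1286, 0.1519]
eef_rot: [2.06, 2.366, 0.004]
wrist_force: [-1.2, 0.1, -0.4]
width: 0.0416
finger_force: 61.0
```

Run:
```python
from h import *
mv((.547,.075,.15,91.5),(.547,.075,.016,91.5))
spk(("side",))
```

```text
t 26.45 tcp [ 0.6171 -0.1286  0.1519] yaw 97.9 w 0.0416 F [-1.2  0.1 -0.4]
[0.528, -0.104, 0.003, 0.002, 0.001, 0.036]
[0.529, -0.105, 0.338, 0.002, 0.001, 0.036]
side px [349. 313.] xy [ 450.3 -291.3] size [ 46.2 106.6] yaw 81.1
side px [415. 328.] xy [ 530.2 -441.7] size [52.8 99.4] yaw 99.4
```

>>> {"op": "apply_moves", "data": {
  "targets": [
    [0.13,-0.02,0,0,0,0.01],
    [0.26,-0.05,0,0,0,0.02],
    [0.39,-0.08,0,0,0,0.036],
    [0.528,-0.104,0,0,0,0.036],
    [0.528,-0.104,0.1,0,0,0.036],
    [0.528,-0.104,0.22,0,0,0.036],
    [0.528,-0.104,0.32,0,0,0.036],
    [0.528,-0.104,0.35,0,0,0.036]
  ]
}}

```text
time_s: 27.5
tcp_pos: [0.5437, 0.075, 0.0046]
eef_rot: [-2.191, -2.247, 0.006]
wrist_force: [-37.7, -3.3, 72.0]
width: 0.0422
finger_force: 70.2
```

>>> {"op": "apply_moves", "data": {
  "targets": [
    [0,0,0,0,0,0],
    [0,0,0,0,0,0],
    [0,0,0,0,0,0],
    [0,0,-0.08,0,0,0],
    [0,0,-0.2,0,0,0],
    [0,0,-0.3,0,0,0],
    [0,0,-0.35,0,0,0],
    [0,0,-0.35,0,0,0]
  ],
  "gripper": 0.2
}}

```text
time_s: 28.5
tcp_pos: [0.5463, 0.0752, 0.1481]
eef_rot: [2.193, 2.248, 0.002]
wrist_force: [0.1, -0.3, -0.3]
width: 0.0511
finger_force: 0.0
```

Run:
```python
from h import *
bay();packets()
mv((.455,-.2895,.15,81),(.455,-.2895,-.024,81))
```

```text
bay white 11030 [536.8  75. ] [132.  111.6] 90.0 z pct [0.0163 0.041  0.0719]
px [486. 258.] xy [ 535.9 -440.6] size [44.3 96.4] long axis yaw 97.8 z 0.0114
px [422. 292.] xy [ 455.4 -289.1] size [43.9 95.9] long axis yaw 80.9 z 0.0115
px [321. 455.] xy [ 88.5 -64.2] size [ 57.5 150.2] long axis yaw 62.6 z 0.0119
t 28.6 tcp [0.5453 0.0751 0.1457] yaw 91.4 w 0.0513 F [-0.5  0.7 -0.2]
[-0.906, -0.249, -0.01, -0.001, 0.0, 0.058]
[-0.905, -0.248, 0.425, -0.001, 0.0, 0.058]
```

The third is on the pile, and the contact came from lowering too far, so I'll release higher from now on. Next is the one at (0.455,-0.289).

>>> {"op": "apply_moves", "data": {
  "targets": [
    [-0.13,-0.035,0,0,0,0.01],
    [-0.26,-0.07,0,0,0,0.02],
    [-0.39,-0.105,0,0,0,0.03],
    [-0.52,-0.14,0,0,0,0.04],
    [-0.65,-0.18,0,0,0,0.05],
    [-0.78,-0.215,0,0,0,0.058],
    [-0.905,-0.248,0.0,0,0,0.058],
    [-0.905,-0.248,0.1,0,0,0.058]
  ],
  "gripper": 0.32
}}

```text
time_s: 29.6
tcp_pos: [0.4552, -0.2925, 0.1072]
eef_rot: [2.391, 2.035, 0.0]
wrist_force: [0.7, -0.6, -0.7]
width: 0.0566
finger_force: 0.0
```

Run:
```python
from h import *
spk(("side","wrist"))
mv((.4545,-.289,-.0235,81))
```

```text
side px [455. 307.] xy [ 679.4 -429.4] size [ 16.4 138.5] yaw 102.4
side px [349. 313.] xy [ 451.5 -290.3] size [ 46.7 100. ] yaw 81.8
side px [414. 328.] xy [ 532.7 -442.2] size [48.6 97.6] yaw 97.3
wrist px [197. 110.] xy [ 391.4 -207.6] size [ 19.8 109.5] yaw 95.1
wrist px [439.  92.] xy [ 539.4 -212.2] size [41.7 41.9] yaw 26.8
wrist px [319. 231.] xy [ 453.4 -289.4] size [44.3 95.7] yaw 81.1
wrist px [591. 365.] xy [ 638.6 -418.6] size [20.3 44.3] yaw 135.5
wrist px [626. 377.] xy [ 662.5 -434.5] size [12.4 14.5] yaw 156.3
wrist px [483. 443.] xy [ 551.9 -471. ] size [17.6 30.7] yaw 93.1
t 29.7 tcp [ 0.4533 -0.2885  0.1016] yaw 80.9 w 0.0564 F [-1.2  0.9  0.2]
[-0.002, 0.005, 0.313, -0.002, -0.001, -0.001]
```

>>> {"op": "apply_moves", "data": {
  "targets": [
    [0,0.003,0.1,0,0,0],
    [0,0.003,0.2,0,0,0],
    [0,0.003,0.27,0,0,0],
    [0,0.003,0.3,0,0,0],
    [0,0.003,0.313,0,0,0],
    [0,0.003,0.313,0,0,0]
  ]
}}

```text
time_s: 30.45
tcp_pos: [0.4573, -0.2895, -0.0173]
eef_rot: [2.388, 2.04, 0.0]
wrist_force: [-0.8, -0.3, -0.2]
width: 0.0565
finger_force: 0.0
```

>>> {"op": "apply_moves", "data": {
  "targets": [
    [0,0,0,0,0,0],
    [0,0,0,0,0,0],
    [0,0,0,0,0,0],
    [0,0,-0.03,0,0,0],
    [0,0,-0.15,0,0,0],
    [0,0,-0.28,0,0,0],
    [0,0,-0.4,0,0,0],
    [0,0,-0.43,0,0,0]
  ],
  "gripper": -0.2
}}

```text
time_s: 31.45
tcp_pos: [0.4577, -0.29, 0.1585]
eef_rot: [2.385, 2.037, 0.002]
wrist_force: [0.4, -0.1, -0.4]
width: 0.0342
finger_force: 0.0
```

Run:
```python
from h import *
mv((.547,.075,.15,91.5),(.547,.075,.026,91.5))
spk(("side",))
```

```text
t 31.45 tcp [ 0.4577 -0.29    0.1585] yaw 81.0 w 0.0342 F [ 0.4 -0.1 -0.4]
[0.936, 0.078, 0.019, 0.001, 0.001, -0.058]
[0.937, 0.076, 0.329, 0.001, 0.001, -0.058]
side px [454. 307.] xy [ 680.  -427.7] size [ 14.2 133.7] yaw 105.3
side px [350. 313.] xy [ 451. -290.] size [ 47.2 101. ] yaw 80.2
side px [414. 328.] xy [ 533.9 -441.3] size [52.1 99.3] yaw 97.9
```

The grasp missed because the tips closed 6 mm too high. The packet has not moved, so I'll try again.

>>> {"op": "apply_moves", "data": {
  "targets": [
    [0,0,0,0,0,0],
    [0,0,0.1,0,0,0],
    [0,0,0.22,0,0,0],
    [0,0,0.33,0,0,0],
    [0,0,0.37,0,0,0],
    [0,0,0.37,0,0,0],
    [0,0,0.37,0,0,0]
  ],
  "gripper": 0.32
}}

```text
time_s: 32.38
tcp_pos: [0.4576, -0.2899, 0.0076]
eef_rot: [2.388, 2.039, 0.001]
wrist_force: [0.9, 0.1, -0.2]
width: 0.0565
finger_force: 0.0
```

Run:
```python
from h import *
spk(("wrist",))
mv((.4545,-.289,-.0235,81))
```

```text
wrist px [497.  68.] xy [ 539.5 -212.2] size [41.7 42.5] yaw 170.4
wrist px [133. 139.] xy [ 391.5 -223.8] size [19.2 84.2] yaw 92.7
wrist px [308. 277.] xy [ 452.9 -289.4] size [44.6 95.8] yaw 80.7
wrist px [501. 466.] xy [ 534.1 -402.3] size [19.3 28.1] yaw 119.6
t 32.42 tcp [ 0.4577 -0.29    0.0077] yaw 81.0 w 0.0563 F [-0.9  0.2  0.2]
[0.001, -0.008, 0.078, 0.001, 0.0, -0.0]
```

>>> {"op": "apply_moves", "data": {
  "targets": [
    [0,-0.008,0.03,0,0,0],
    [0,-0.008,0.06,0,0,0],
    [0,-0.008,0.079,0,0,0],
    [0,-0.008,0.079,0,0,0],
    [0,-0.008,0.079,0,0,0]
  ]
}}

```text
time_s: 33.05
tcp_pos: [0.4539, -0.289, -0.0254]
eef_rot: [2.389, 2.04, 0.0]
wrist_force: [-0.4, -0.3, 0.4]
width: 0.0566
finger_force: 0.0
```

>>> {"op": "apply_moves", "data": {
  "targets": [
    [0,0,0,0,0,0],
    [0,0,0,0,0,0],
    [0,0,0,0,0,0],
    [0,0,-0.03,0,0,0],
    [0,0,-0.15,0,0,0],
    [0,0,-0.28,0,0,0],
    [0,0,-0.4,0,0,0],
    [0,0,-0.44,0,0,0]
  ],
  "gripper": -0.2
}}

```text
time_s: 34.05
tcp_pos: [0.4544, -0.2894, 0.1544]
eef_rot: [2.386, 2.037, 0.002]
wrist_force: [-0.2, -1.2, -0.1]
width: 0.0425
finger_force: 61.0
```

Run:
```python
from h import *
mv((.547,.075,.15,91.5),(.547,.075,.028,91.5))
spk(("side",))
```

```text
t 34.05 tcp [ 0.4544 -0.2894  0.1544] yaw 81.0 w 0.0425 F [-0.2 -1.2 -0.1]
[0.936, 0.086, 0.01, 0.001, 0.001, -0.058]
[0.937, 0.085, 0.315, 0.001, 0.001, -0.058]
side px [454. 307.] xy [ 681.7 -428.8] size [ 16.4 132.7] yaw 103.4
side px [414. 328.] xy [ 533.1 -442.7] size [52.6 99.7] yaw 96.5
```

Held. I'll carry it over the bay.

>>> {"op": "apply_moves", "data": {
  "targets": [
    [0.13,0.01,0,0,0,-0.01],
    [0.26,0.025,0,0,0,-0.02],
    [0.39,0.035,0,0,0,-0.03],
    [0.52,0.05,0,0,0,-0.04],
    [0.65,0.06,0,0,0,-0.05],
    [0.78,0.07,0,0,0,-0.058],
    [0.936,0.085,0,0,0,-0.058],
    [0.936,0.085,0,0,0,-0.058]
  ]
}}

```text
time_s: 35.1
tcp_pos: [0.5456, 0.0789, 0.1488]
eef_rot: [-2.187, -2.252, 0.002]
wrist_force: [-0.5, -0.6, -0.4]
width: 0.0422
finger_force: 61.0
```

Run:
```python
from h import *
mv((.547,.075,.028,91.5));bay()
```

```text
t 35.1 tcp [0.5456 0.0789 0.1488] yaw 91.7 w 0.0422 F [-0.5 -0.6 -0.4]
[-0.01, 0.004, 0.302, -0.001, -0.0, 0.001]
bay white 2470 [527.4  90.3] [97.9 90.8] 88.9 z pct [0.0161 0.0401 0.0425]
```

>>> {"op": "apply_moves", "data": {
  "targets": [
    [-0.008,0.003,0.1,0,0,0],
    [-0.008,0.003,0.2,0,0,0],
    [-0.008,0.003,0.27,0,0,0],
    [-0.008,0.003,0.29,0,0,0],
    [-0.008,0.003,0.295,0,0,0],
    [-0.008,0.003,0.295,0,0,0]
  ]
}}

```text
time_s: 35.9
tcp_pos: [0.5477, 0.0721, 0.0335]
eef_rot: [2.193, 2.248, 0.002]
wrist_force: [-0.1, 0.4, 0.0]
width: 0.0421
finger_force: 61.0
```

>>> {"op": "apply_moves", "data": {
  "targets": [
    [0,0,0,0,0,0],
    [0,0,0,0,0,0],
    [0,0,0,0,0,0],
    [0,0,-0.08,0,0,0],
    [0,0,-0.2,0,0,0],
    [0,0,-0.33,0,0,0],
    [0,0,-0.33,0,0,0],
    [0,0,-0.33,0,0,0]
  ],
  "gripper": 0.2
}}

```text
time_s: 36.9
tcp_pos: [0.547, 0.0724, 0.1639]
eef_rot: [-2.193, -2.249, 0.0]
wrist_force: [-0.1, -0.2, -0.6]
width: 0.0514
finger_force: 0.0
```

Run:
```python
from h import *
bay();packets()
mv((.536,-.441,.15,97.5),(.536,-.441,-.024,97.5))
f=arm.grab_frame("wrist");save("wr2",f["pixels"])
```

```text
bay white 10567 [538.2  75. ] [114.5 132. ] 0.0 z pct [0.0163 0.053  0.0719]
px [485. 258.] xy [ 535.8 -440.4] size [44.3 97.7] long axis yaw 97.7 z 0.0114
px [321. 455.] xy [ 89.7 -62.5] size [ 55.7 150.5] long axis yaw 60.4 z 0.0119
t 37.0 tcp [0.5466 0.0723 0.1629] yaw 91.4 w 0.0511 F [ 0.3 -0.6  0.1]
[-1.282, -0.059, 0.033, -0.001, 0.0, -0.034]
[-1.282, -0.058, 0.468, -0.001, 0.0, -0.034]
```

View pics/wr2.png

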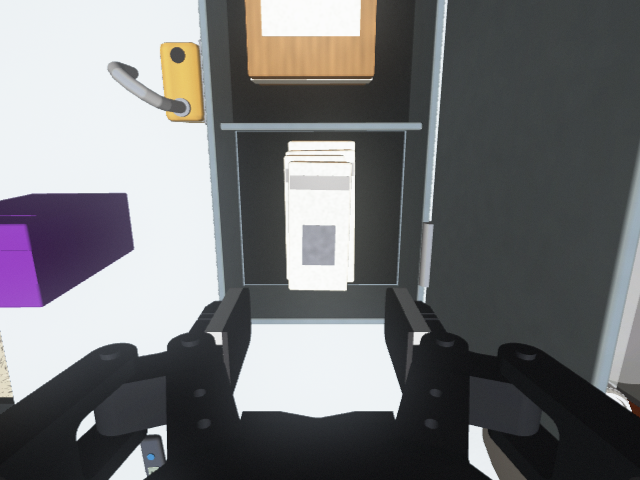

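The pile stands square in the bay, (320,215), and the shackle is still swung out, (145,85). The last packet is at (0.536,-0.441).

>>> {"op": "apply_moves", "data": {
  "targets": [
    [-0.14,0,0,0,0,-0.01],
    [-0.28,-0.01,0,0,0,-0.02],
    [-0.42,-0.02,0,0,0,-0.034],
    [-0.56,-0.025,0,0,0,-0.034],
    [-0.7,-0.03,0,0,0,-0.034],
    [-0.84,-0.04,0,0,0,-0.034],
    [-1.0,-0.045,0,0,0,-0.034],
    [-1.0,-0.045,0,0,0,-0.034]
  ],
  "gripper": 0.32
}}

```text
time_s: 38.05
tcp_pos: [0.5382, -0.3312, 0.1625]
eef_rot: [-2.073, -2.358, 0.001]
wrist_force: [0.3, -0.1, 0.3]
width: 0.0564
finger_force: 0.0
```

Run:
```python
from h import *
mv((.536,-.441,.15,97.5),(.536,-.441,.0,97.5))
```

```text
t 38.05 tcp [ 0.5382 -0.3312  0.1625] yaw 97.3 w 0.0564 F [ 0.3 -0.1  0.3]
[-0.272, -0.04, 0.031, -0.001, -0.0, -0.001]
[-0.272, -0.04, 0.406, -0.001, -0.0, -0.001]
```

>>> {"op": "apply_moves", "data": {
  "targets": [
    [-0.13,-0.02,0,0,0,0],
    [-0.26,-0.04,0,0,0,0],
    [-0.265,-0.04,0.1,0,0,0],
    [-0.265,-0.04,0.23,0,0,0],
    [-0.265,-0.04,0.35,0,0,0],
    [-0.265,-0.04,0.39,0,0,0],
    [-0.265,-0.04,0.39,0,0,0],
    [-0.265,-0.04,0.39,0,0,0]
  ]
}}

```text
time_s: 39.05
tcp_pos: [0.5382, -0.4357, 0.0107]
eef_rot: [2.068, 2.361, 0.0]
wrist_force: [-0.0, 0.2, 0.6]
width: 0.0565
finger_force: 0.0
```

Run:
```python
from h import *
spk(("wrist",))
mv((.535,-.4405,-.0245,97.5))
```

```text
wrist px [307. 284.] xy [ 533.9 -440.7] size [44.5 95.7] yaw 97.3
wrist px [ 55. 251.] xy [ 420.9 -436.2] size [13.  30.6] yaw 121.4
wrist px [510. 296.] xy [ 630.7 -432.9] size [42.1 45. ] yaw 68.8
wrist px [ 11. 283.] xy [ 403.  -451.4] size [ 7.5 24.2] yaw 134.5
wrist px [577. 312.] xy [ 662.3 -435.4] size [14.5 15.3] yaw 121.7
wrist px [554. 341.] xy [ 655.8 -451. ] size [11.  15.1] yaw 167.6
wrist px [584. 359.] xy [ 673.9 -459. ] size [11.8 14.6] yaw 153.4
wrist px [610. 375.] xy [ 689.  -466.6] size [ 7.  12.8] yaw 105.6
t 39.1 tcp [ 0.5382 -0.4357  0.0108] yaw 97.6 w 0.0563 F [-0.7  0.6 -0.1]
[-0.011, -0.01, 0.088, 0.001, 0.001, 0.0]
```

>>> {"op": "apply_moves", "data": {
  "targets": [
    [-0.011,-0.01,0.03,0,0,0],
    [-0.011,-0.01,0.06,0,0,0],
    [-0.011,-0.01,0.088,0,0,0],
    [-0.011,-0.01,0.088,0,0,0],
    [-0.011,-0.01,0.088,0,0,0]
  ]
}}

```text
time_s: 39.72
tcp_pos: [0.534, -0.44, -0.0267]
eef_rot: [2.07, 2.363, 0.0]
wrist_force: [0.6, -0.0, 0.2]
width: 0.0566
finger_force: 0.0
```

>>> {"op": "apply_moves", "data": {
  "targets": [
    [0,0,0,0,0,0],
    [0,0,0,0,0,0],
    [0,0,0,0,0,0],
    [0,0,-0.03,0,0,0],
    [0,0,-0.15,0,0,0],
    [0,0,-0.28,0,0,0],
    [0,0,-0.4,0,0,0],
    [0,0,-0.48,0,0,0]
  ],
  "gripper": -0.2
}}

```text
time_s: 40.72
tcp_pos: [0.5341, -0.4402, 0.1688]
eef_rot: [2.068, 2.361, -0.0]
wrist_force: [0.2, -0.1, -0.2]
width: 0.0419
finger_force: 61.2
```

Run:
```python
from h import *
mv((.547,.075,.16,91.5))
spk(("side",))
```

```text
t 40.73 tcp [ 0.5341 -0.4402  0.1688] yaw 97.6 w 0.0419 F [ 0.2 -0.1 -0.2]
[1.273, 0.201, 0.02, 0.001, 0.001, 0.034]
side px [456. 307.] xy [ 682.  -429.9] size [ 14.5 137.8] yaw 103.2
```

>>> {"op": "apply_moves", "data": {
  "targets": [
    [0.14,0.02,0,0,0,0],
    [0.28,0.04,0,0,0,0.01],
    [0.42,0.06,0,0,0,0.02],
    [0.56,0.09,0,0,0,0.034],
    [0.7,0.11,0,0,0,0.034],
    [0.84,0.13,0,0,0,0.034],
    [1.0,0.16,0,0,0,0.034],
    [1.0,0.16,0,0,0,0.034]
  ]
}}

```text
time_s: 41.78
tcp_pos: [0.5446, -0.0317, 0.1658]
eef_rot: [2.189, 2.254, 0.001]
wrist_force: [-0.2, -1.2, -0.4]
width: 0.0425
finger_force: 61.1
```

Run:
```python
from h import *
mv((.547,.075,.16,91.5),(.547,.075,.041,91.5))
```

```text
t 41.77 tcp [ 0.5446 -0.0317  0.1658] yaw 91.7 w 0.0425 F [-0.2 -1.2 -0.4]
[0.266, 0.014, 0.015, 0.0, -0.0, 0.001]
[0.266, 0.014, 0.312, 0.0, -0.0, 0.001]
```

>>> {"op": "apply_moves", "data": {
  "targets": [
    [0.13,0.008,0,0,0,0],
    [0.262,0.012,0,0,0,0],
    [0.262,0.012,0.08,0,0,0],
    [0.262,0.012,0.18,0,0,0],
    [0.262,0.012,0.26,0,0,0],
    [0.262,0.012,0.3,0,0,0],
    [0.262,0.012,0.315,0,0,0],
    [0.262,0.012,0.315,0,0,0]
  ]
}}

```text
time_s: 42.78
tcp_pos: [0.5473, 0.0697, 0.04]
eef_rot: [2.193, 2.249, 0.001]
wrist_force: [1.1, 0.2, 0.1]
width: 0.0426
finger_force: 61.2
```

>>> {"op": "apply_moves", "data": {
  "targets": [
    [0,0,0,0,0,0],
    [0,0,0,0,0,0],
    [0,0,0,0,0,0],
    [0,0,-0.08,0,0,0],
    [0,0,-0.2,0,0,0],
    [0,0,-0.33,0,0,0],
    [0,0,-0.33,0,0,0],
    [0,0,-0.33,0,0,0]
  ],
  "gripper": 0.2
}}

```text
time_s: 43.78
tcp_pos: [0.5467, 0.0698, 0.1707]
eef_rot: [-2.193, -2.249, 0.0]
wrist_force: [-0.5, -0.7, -0.6]
width: 0.0511
finger_force: 0.0
```

Run:
```python
from h import *
bay();packets();carton("top")
mv()
f=arm.grab_frame("top");w=cloud(f);p=f["pixels"].astype(int)
# lid, padlock, shackle
m=(w[...,2]>.078)&(w[...,2]<.14)&(w[...,0]>.38)&(w[...,0]<.485)&(w[...,1]>.08)&(w[...,1]<.24)
q=w[m];print("shackle",len(q),np.round(np.percentile(q,[2,50,98],axis=0),3).tolist())
f=arm.grab_frame("side");w=cloud(f)
m=(w[...,2]>.080)&(w[...,2]<.14)&(w[...,0]>.38)&(w[...,0]<.485)&(w[...,1]>.08)&(w[...,1]<.24)
q=w[m];print("shackle side",len(q),np.round(np.percentile(q,[2,50,98],axis=0),3).tolist())
for lo,hi in((.08,.09),(.09,.10),(.10,.11),(.11,.13)):
    r=q[(q[:,2]>lo)&(q[:,2]<hi)];print(lo,len(r),np.round(r.mean(0),3) if len(r) else "")
m=(w[...,2]>.1)&(w[...,0]>.60)&(w[...,0]<.68)&(w[...,1]>.0)&(w[...,1]<.34);q=w[m]
for lo in(.1,.14,.18,.2,.21,.22): 
    r=q[(q[:,2]>lo)&(q[:,2]<lo+.02)];print("lid",lo,len(r),np.round(np.median(r,0),3) if len(r) else "")
```

```text
bay white 10613 [538.6  75. ] [132.  115.1] 90.0 z pct [0.0164 0.065  0.0718]
px [322. 455.] xy [ 88.9 -63.4] size [ 57.9 149.1] long axis yaw 60.8 z 0.012
top 393
0.02 8 x [0.5   0.501] y [0.18  0.209]
0.04 65 x [0.499 0.572] y [0.172 0.293]
0.06 320 x [0.501 0.57 ] y [0.173 0.292]
t 43.92 tcp [0.5464 0.0698 0.1698] yaw 91.4 w 0.051 F [ 0.1  0.8 -0.5]
shackle 68 [[0.436, 0.148, 0.082], [0.452, 0.157, 0.113], [0.464, 0.169, 0.119]]
shackle side 63 [[0.428, 0.144, 0.082], [0.448, 0.157, 0.1], [0.462, 0.173, 0.117]]
0.08 15 [0.448 0.157 0.085]
0.09 16 [0.447 0.159 0.096]
0.1 12 [0.446 0.158 0.106]
0.11 20 [0.441 0.154 0.114]
lid 0.1 369 [0.622 0.151 0.11 ]
lid 0.14 320 [0.628 0.128 0.15 ]
lid 0.18 255 [0.633 0.095 0.19 ]
lid 0.2 198 [0.636 0.092 0.209]
lid 0.21 82 [0.636 0.097 0.213]
lid 0.22 0
```

All five packets are in the bay (pile top at 65 mm) and the carton lies flat, so now the lid. I'll take the shut fingers behind it, turned so that they are thin along x.

>>> {"op": "apply_moves", "data": {
  "targets": [
    [0,0,-0.12,0,0,-0.06],
    [0,0,-0.23,0,0,-0.12],
    [0,0,-0.26,0,0,-0.18],
    [0.1,0.08,-0.26,0,0,-0.24],
    [0.2,0.16,-0.26,0,0,-0.3],
    [0.3,0.25,-0.26,0,0,-0.36],
    [0.4,0.32,-0.26,0,0,-0.42],
    [0.46,0.345,-0.26,0,0,-0.48]
  ],
  "gripper": -1
}}

```text
time_s: 45.02
tcp_pos: [0.6811, 0.2591, 0.2732]
eef_rot: [-0.061, -3.139, 0.001]
wrist_force: [0.2, -0.5, 0.4]
width: 0.0004
finger_force: 0.0
```

Run:
```python
from h import *
print(np.round(arm.sense()["joints"],2))
mv((.68,.25,.26,181.5),(.68,.25,.15,181.5))
```

```text
[ 0.33  0.23  1.21  0.    1.71 -1.2 ]
t 45.02 tcp [0.6811 0.2591 0.2732] yaw 177.8 w 0.0004 F [ 0.2 -0.5  0.4]
[0.002, -0.023, 0.033, -0.0, -0.001, -0.021]
[0.001, -0.023, 0.308, -0.0, -0.001, -0.021]
```

>>> {"op": "apply_moves", "data": {
  "targets": [
    [0,-0.02,0.1,0,0,-0.021],
    [0,-0.02,0.2,0,0,-0.021],
    [0,-0.02,0.29,0,0,-0.021],
    [0,-0.02,0.305,0,0,-0.021],
    [0.03,-0.02,0.305,0,0,-0.021],
    [0.06,-0.02,0.305,0,0,-0.021],
    [0.08,-0.02,0.305,0,0,-0.021],
    [0.1,-0.02,0.305,0,0,-0.021]
  ]
}}

```text
time_s: 46.02
tcp_pos: [0.6398, 0.2511, 0.1544]
eef_rot: [-0.032, 3.139, 0.001]
wrist_force: [2.0, -0.5, 1.8]
width: 0.0
finger_force: 1.3
```

```bash
cat >> h.py <<'E'
def lid():
    f=arm.grab_frame("side");w=cloud(f);p=f["pixels"].astype(int)
    q=w[(w[...,2]>.085)&(w[...,0]>.44)&(w[...,0]<.68)&(w[...,1]>.02)&(w[...,1]<.12)&(p.max(2)<140)]
    for lo in np.arange(.085,.23,.02):
        r=q[(q[:,2]>lo)&(q[:,2]<lo+.02)]
        if len(r)>8: print("lid z",round(lo+.01,3),len(r),np.round(np.median(r,0),3))
E
python3 - <<'E'
from h import *
lid()
mv(*[(.6175-.12*np.cos(a)+.006*np.sin(a)+.011,.25,.072+.12*np.sin(a)+.006*np.cos(a)-.0265-.003,181.5) for a in np.radians([90,80,70,60,50,40,30,20,10,0])])
E
```

```text
lid z 0.095 122 [0.621 0.065 0.095]
lid z 0.115 122 [0.621 0.07  0.115]
lid z 0.135 117 [0.623 0.071 0.136]
lid z 0.155 125 [0.624 0.066 0.155]
lid z 0.175 123 [0.624 0.069 0.175]
lid z 0.195 129 [0.625 0.069 0.195]
lid z 0.215 66 [0.626 0.067 0.21 ]
t 46.08 tcp [0.639  0.2512 0.1542] yaw -178.8 w 0.0001 F [0.3 0.8 0.4]
[0.011, -0.003, -0.021, 0.0, 0.0, -0.002]
[0.064, -0.002, -0.019, 0.0, 0.0, -0.002]
[0.115, -0.001, -0.008, 0.0, 0.0, -0.002]
[0.163, 0.0, 0.012, 0.0, 0.0, -0.002]
[0.208, 0.001, 0.04, 0.0, 0.0, -0.002]
[0.247, 0.002, 0.075, 0.0, 0.0, -0.002]
[0.279, 0.003, 0.116, 0.0, 0.0, -0.002]
[0.303, 0.003, 0.162, 0.0, 0.0, -0.002]
[0.319, 0.003, 0.212, 0.0, 0.0, -0.002]
[0.327, 0.004, 0.264, 0.0, 0.0, -0.002]
```

The lid follows. I'll carry on along the arc.

>>> {"op": "apply_moves", "data": {
  "targets": [
    [0.03,0,-0.01,0,0,0],
    [0.065,0,-0.01,0,0,0],
    [0.09,0,-0.008,0,0,0],
    [0.115,0,-0.005,0,0,0],
    [0.14,0,0.003,0,0,0],
    [0.163,0,0.012,0,0,0],
    [0.186,0,0.025,0,0,0],
    [0.208,0,0.04,0,0,0]
  ]
}}

```text
time_s: 47.08
tcp_pos: [0.5561, 0.2493, 0.1368]
eef_rot: [0.032, -3.141, 0.0]
wrist_force: [1.8, -0.7, 0.2]
width: 0.0001
finger_force: 0.9
```

Run:
```python
from h import *
lid()
mv(*[(.6175-.12*np.cos(a)+.006*np.sin(a)+.011,.25,.072+.12*np.sin(a)+.006*np.cos(a)-.0265-.003,181.5) for a in np.radians([50,40,30,20,10,0])])
```

```text
lid z 0.095 51 [0.6   0.067 0.095]
lid z 0.115 56 [0.582 0.067 0.116]
lid z 0.135 58 [0.564 0.07  0.136]
lid z 0.155 52 [0.548 0.073 0.156]
lid z 0.175 68 [0.532 0.068 0.175]
t 47.12 tcp [0.5551 0.2493 0.1359] yaw -178.8 w -0.0003 F [ 0.4  0.7 -0.6]
[-0.002, 0.002, -0.006, -0.0, -0.0, -0.002]
[0.037, 0.003, 0.029, -0.0, -0.0, -0.002]
[0.069, 0.003, 0.071, -0.0, -0.0, -0.002]
[0.093, 0.004, 0.117, -0.0, -0.0, -0.002]
[0.109, 0.004, 0.167, -0.0, -0.0, -0.002]
[0.116, 0.004, 0.219, -0.0, -0.0, -0.002]
```

>>> {"op": "apply_moves", "data": {
  "targets": [
    [0.02,0,0.015,0,0,0],
    [0.04,0,0.035,0,0,0],
    [0.055,0,0.06,0,0,0],
    [0.07,0,0.085,0,0,0],
    [0.085,0,0.115,0,0,0],
    [0.1,0,0.145,0,0,0],
    [0.11,0,0.175,0,0,0],
    [0.115,0,0.19,0,0,0]
  ]
}}

```text
time_s: 48.12
tcp_pos: [0.5103, 0.2483, 0.0601]
eef_rot: [0.032, -3.141, 0.001]
wrist_force: [1.2, 0.1, 0.5]
width: -0.0001
finger_force: 0.5
```

>>> {"op": "apply_moves", "data": {
  "targets": [
    [0,0,0.005,0,0,0],
    [0,0,0.01,0,0,0],
    [0,0,0.015,0,0,0],
    [0,0,0.018,0,0,0],
    [0,0,0.018,0,0,0]
  ]
}}

```text
time_s: 48.75
tcp_pos: [0.5108, 0.2484, 0.0539]
eef_rot: [-0.032, 3.141, 0.0]
wrist_force: [0.5, -0.0, -0.4]
width: 0.0002
finger_force: 0.0
```

Run:
```python
from h import *
mv()
f=arm.grab_frame("side");w=cloud(f)
for x in(.48,.5,.52,.56,.6):
    q=w[(abs(w[...,0]-x)<.006)&(w[...,1]>.02)&(w[...,1]<.14)&(w[...,2]>.05)&(w[...,2]<.12)]; print(x,len(q),np.round(np.median(q[:,2]),4))
```

```text
t 48.75 tcp [0.5108 0.2484 0.0539] yaw -178.8 w 0.0002 F [ 0.5 -0.  -0.4]
0.48 167 0.0694
0.5 51 0.079
0.52 62 0.0789
0.56 57 0.0789
0.6 53 0.0779
```

>>> {"op": "apply_moves", "data": {
  "targets": [
    [0,0,0.004,0,0,0],
    [0,0,0.008,0,0,0],
    [0,0,0.008,0,0,0]
  ]
}}

```text
time_s: 49.18
tcp_pos: [0.5109, 0.2486, 0.0522]
eef_rot: [-0.032, 3.141, 0.0]
wrist_force: [-8.0, -3.5, 17.0]
width: -0.0001
finger_force: 8.2
```

>>> {"op": "apply_moves", "data": {
  "targets": [
    [0,0,-0.1,0,0,0],
    [0,0,-0.2,0,0,0],
    [0,0,-0.3,0,0,0],
    [0.1,0,-0.35,0,0,0],
    [0.1,0,-0.35,0,0,0]
  ]
}}

```text
time_s: 49.8
tcp_pos: [0.4701, 0.2479, 0.1929]
eef_rot: [-0.033, 3.138, 0.002]
wrist_force: [-0.4, -1.6, 0.1]
width: -0.0001
finger_force: 0.0
```

Run:
```python
from h import *
mv()
f=arm.grab_frame("side");w=cloud(f);p=f["pixels"]
save("side5",cv2.resize(p[200:280,220:320],None,fx=7,fy=7,interpolation=cv2.INTER_CUBIC))
q=w[(w[...,2]>.085)&(w[...,2]<.14)&(w[...,0]>.38)&(w[...,0]<.485)&(w[...,1]>.08)&(w[...,1]<.24)]
for lo in np.arange(.085,.125,.01):
    r=q[(q[:,2]>lo)&(q[:,2]<lo+.01)]
    if len(r): print(round(lo,3),len(r),np.round(np.percentile(r[:,:2],[0,50,100],axis=0),3).tolist())
f=arm.grab_frame("top");w=cloud(f)
m=(w[...,2]>.1)&(w[...,2]<.13)&(w[...,0]>.38)&(w[...,0]<.485)&(w[...,1]>.08)&(w[...,1]<.24);q=w[m]
print("top",len(q));
if len(q):
    (c,s,a)=cv2.minAreaRect((q[:,:2]*1000).astype(np.float32));print(c,s,a,np.round(cv2.boxPoints((c,s,a))).tolist())
```

```text
t 49.8 tcp [0.4701 0.2479 0.1929] yaw -178.8 w -0.0001 F [-0.4 -1.6  0.1]
0.085 15 [[0.43, 0.143], [0.438, 0.161], [0.462, 0.172]]
0.095 14 [[0.432, 0.142], [0.455, 0.154], [0.462, 0.17]]
0.105 20 [[0.43, 0.146], [0.445, 0.159], [0.457, 0.168]]
0.115 9 [[0.381, 0.082], [0.443, 0.153], [0.448, 0.159]]
top 69
(413.1600341796875, 126.51332092285156) (110.43616485595703, 33.81129837036133) 42.8782844543457 [[361.0, 101.0], [384.0, 77.0], [465.0, 152.0], [442.0, 176.0]]
```

View pics/side5.png

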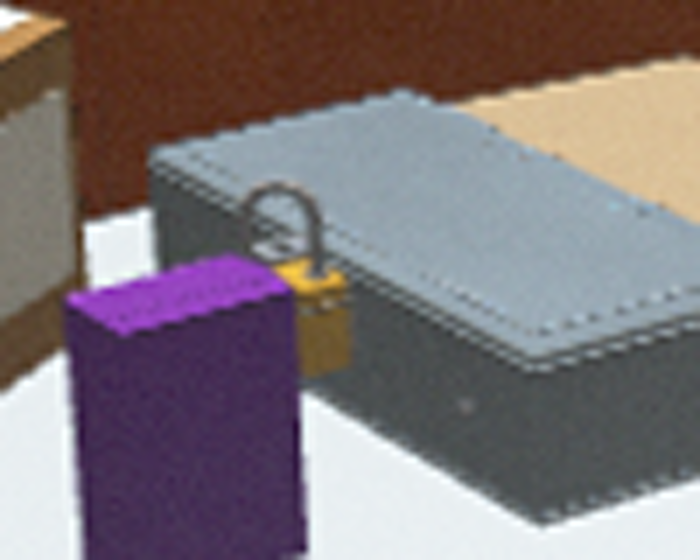

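The lid is shut with the tab on the padlock, around (275,245), and the shackle is still swung out, (280,215). Next I'll come in front of the shackle and turn it home.

>>> {"op": "apply_moves", "data": {
  "targets": [
    [0.08,-0.08,0,0,0,0],
    [0.175,-0.175,0,0,0,0],
    [0.175,-0.175,0.1,0,0,0],
    [0.175,-0.175,0.2,0,0,0],
    [0.175,-0.175,0.28,0,0,0],
    [0.175,-0.175,0.31,0,0,0],
    [0.175,-0.175,0.31,0,0,0],
    [0.175,-0.175,0.31,0,0,0]
  ]
}}

```text
time_s: 50.9
tcp_pos: [0.4029, 0.1764, 0.068]
eef_rot: [-0.032, 3.14, 0.001]
wrist_force: [0.5, 0.3, 0.8]
width: -0.0001
finger_force: 0.0
```

Run:
```python
from h import *
mv((.43,.178,.0685,181.2),(.4456,.178,.0685,181.2))
```

```text
t 50.9 tcp [0.4029 0.1764 0.068 ] yaw -178.8 w -0.0001 F [0.5 0.3 0.8]
[-0.068, 0.003, -0.001, 0.0, 0.0, -0.0]
[-0.107, 0.002, -0.001, 0.0, 0.0, -0.0]
```

>>> {"op": "apply_moves", "data": {
  "targets": [
    [-0.02,0.003,0,0,0,0],
    [-0.04,0.003,0,0,0,0],
    [-0.055,0.003,0,0,0,0],
    [-0.07,0.003,0,0,0,0],
    [-0.08,0.003,0,0,0,0],
    [-0.09,0.003,0,0,0,0],
    [-0.1,0.003,0,0,0,0],
    [-0.1,0.003,0,0,0,0]
  ]
}}

```text
time_s: 51.9
tcp_pos: [0.4403, 0.1848, 0.0672]
eef_rot: [0.036, -3.137, -0.022]
wrist_force: [-23.5, 63.0, 5.5]
width: -0.0002
finger_force: 31.4
```

>>> {"op": "apply_moves", "data": {
  "targets": [
    [-0.006,0,0,0,0,0],
    [-0.009,0,0,0,0,0],
    [-0.009,0,0,0,0,0]
  ]
}}

```text
time_s: 52.28
tcp_pos: [0.445, 0.1858, 0.068]
eef_rot: [0.036, -3.14, -0.025]
wrist_force: [-14.7, 68.1, 4.5]
width: 0.0001
finger_force: 34.7
```

The fingers slid in on the +y side of the short leg. I'll back off and look.

>>> {"op": "apply_moves", "data": {
  "targets": [
    [0.03,0,0,0,0,0],
    [0.07,0,0,0,0,0],
    [0.12,0,0,0,0,0],
    [0.15,0,0,0,0,0],
    [0.15,0,-0.1,0,0,0],
    [0.15,0,-0.2,0,0,0],
    [0.15,0,-0.2,0,0,0]
  ]
}}

```text
time_s: 53.15
tcp_pos: [0.3871, 0.1775, 0.1499]
eef_rot: [-0.031, 3.137, 0.003]
wrist_force: [0.6, -0.2, -1.3]
width: -0.0
finger_force: 0.0
```

Run:
```python
from h import *
mv()
f=arm.grab_frame("top");w=cloud(f);p=f["pixels"]
save("top5",cv2.resize(p[265:325,190:270],None,fx=9,fy=9,interpolation=cv2.INTER_CUBIC))
f=arm.grab_frame("wrist");w=cloud(f)
q=w[(w[...,2]>.09)&(w[...,2]<.13)&(w[...,0]>.41)&(w[...,0]<.48)&(w[...,1]>.12)&(w[...,1]<.21)]
print(len(q));
if len(q)>5:
    r=q[q[:,2]>.105];print(np.round(cv2.boxPoints(cv2.minAreaRect((r[:,:2]*1000).astype(np.float32)))).tolist(), np.round(q[:,2].max(),3))
f2=arm.grab_frame("side");w=cloud(f2)
q=w[(w[...,2]>.083)&(w[...,2]<.125)&(w[...,0]>.41)&(w[...,0]<.48)&(w[...,1]>.12)&(w[...,1]<.21)]
for lo in np.arange(.083,.125,.01):
    r=q[(q[:,2]>lo)&(q[:,2]<lo+.01)]
    if len(r): print(round(lo,3),np.round(r[np.argsort(r[:,0])][:,:2],3).tolist()[::3])
```

```text
t 53.15 tcp [0.3871 0.1775 0.1499] yaw -178.8 w -0.0 F [ 0.6 -0.2 -1.3]
0
0.083 [[0.435, 0.173], [0.437, 0.177], [0.44, 0.181], [0.458, 0.146], [0.46, 0.15]]
0.093 [[0.434, 0.17], [0.438, 0.177], [0.445, 0.178], [0.455, 0.151], [0.458, 0.156], [0.46, 0.149]]
0.103 [[0.438, 0.163], [0.439, 0.172], [0.447, 0.167], [0.451, 0.162], [0.454, 0.144], [0.46, 0.153]]
0.113 [[0.437, 0.161], [0.447, 0.166], [0.449, 0.164], [0.452, 0.151]]
```

View pics/top5.png

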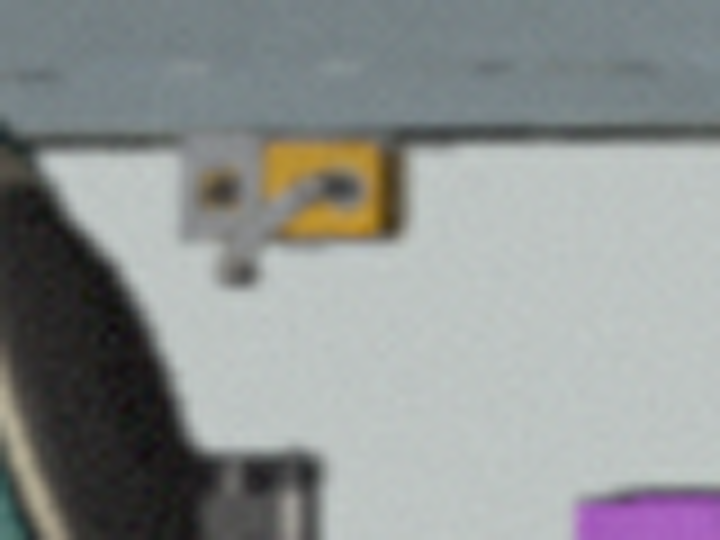

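The shackle has turned partway: the short leg, (238,268), now stands almost straight in front of the tab's hole, (220,187). I'll push straight on it.

>>> {"op": "apply_moves", "data": {
  "targets": [
    [0,-0.003,0.1,0,0,0],
    [0,-0.003,0.2,0,0,0],
    [0,-0.003,0.205,0,0,0],
    [-0.04,-0.003,0.205,0,0,0],
    [-0.08,-0.003,0.205,0,0,0],
    [-0.1,-0.003,0.205,0,0,0],
    [-0.11,-0.003,0.205,0,0,0],
    [-0.11,-0.003,0.205,0,0,0]
  ]
}}

```text
time_s: 54.3
tcp_pos: [0.4298, 0.1768, 0.0652]
eef_rot: [0.032, -3.141, -0.0]
wrist_force: [-1.5, 0.1, 0.6]
width: -0.0
finger_force: 0.1
```

>>> {"op": "apply_moves", "data": {
  "targets": [
    [-0.008,0,0,0,0,0],
    [-0.016,0,0,0,0,0],
    [-0.022,0,0,0,0,0],
    [-0.022,0,0,0,0,0]
  ]
}}

```text
time_s: 54.8
tcp_pos: [0.4388, 0.1768, 0.0648]
eef_rot: [-0.032, 3.141, -0.0]
wrist_force: [0.0, 0.4, -0.8]
width: -0.0003
finger_force: 0.0
```

```bash
cat >> h.py <<'E'
def shk():
    f2=arm.grab_frame("side");w=cloud(f2)
    q=w[(w[...,2]>.083)&(w[...,2]<.125)&(w[...,0]>.41)&(w[...,0]<.48)&(w[...,1]>.12)&(w[...,1]<.21)]
    for lo in np.arange(.083,.125,.01):
        r=q[(q[:,2]>lo)&(q[:,2]<lo+.01)]
        if len(r): print(round(lo,3),np.round(r[np.argsort(r[:,1])][:,:2],3).tolist()[::3])
E
python3 -c "
from h import *
mv((.4456,.176,.068,181.2));shk()"
```

```text
t 54.8 tcp [0.4388 0.1768 0.0648] yaw -178.8 w -0.0003 F [ 0.   0.4 -0.8]
[-0.017, -0.002, -0.008, -0.0, 0.0, -0.0]
0.083 [[0.453, 0.142], [0.457, 0.151], [0.463, 0.155], [0.427, 0.172], [0.452, 0.178]]
0.093 [[0.451, 0.145], [0.458, 0.15], [0.462, 0.152], [0.46, 0.155], [0.427, 0.163], [0.431, 0.164], [0.436, 0.168], [0.444, 0.17], [0.438, 0.171], [0.431, 0.172], [0.433, 0.174], [0.453, 0.179], [0.454, 0.182]]
0.103 [[0.456, 0.146], [0.438, 0.157], [0.433, 0.16], [0.458, 0.163], [0.434, 0.163], [0.457, 0.166], [0.439, 0.166], [0.455, 0.168], [0.452, 0.17], [0.45, 0.173], [0.426, 0.174], [0.424, 0.175], [0.427, 0.182]]
0.113 [[0.45, 0.147], [0.44, 0.16], [0.435, 0.162], [0.432, 0.164], [0.433, 0.166], [0.444, 0.168], [0.442, 0.17], [0.433, 0.172], [0.429, 0.177], [0.426, 0.178], [0.429, 0.189]]
0.123 [[0.44, 0.16], [0.433, 0.171]]
```

>>> {"op": "apply_moves", "data": {
  "targets": [
    [-0.006,0,0,0,0,0],
    [-0.012,0,0,0,0,0],
    [-0.016,0,0,0,0,0],
    [-0.016,0,0,0,0,0]
  ]
}}

```text
time_s: 55.35
tcp_pos: [0.4451, 0.1771, 0.0647]
eef_rot: [0.032, -3.141, -0.0]
wrist_force: [-0.8, -0.4, 0.8]
width: 0.0001
finger_force: 0.3
```

>>> {"op": "apply_moves", "data": {
  "targets": [
    [-0.003,0,0,0,0,0],
    [-0.005,0,0,0,0,0],
    [-0.005,0,0,0,0,0]
  ]
}}

```text
time_s: 55.72
tcp_pos: [0.446, 0.1771, 0.0644]
eef_rot: [0.032, -3.139, 0.0]
wrist_force: [-10.0, 1.7, 2.4]
width: 0.0001
finger_force: 5.4
```

The shackle is at its stop. Now back off, rise over the bow, and press it down slowly.

>>> {"op": "apply_moves", "data": {
  "targets": [
    [0.05,0,0,0,0,0],
    [0.05,-0.02,-0.1,0,0,0],
    [0.05,-0.027,-0.15,0,0,0],
    [0.0,-0.027,-0.15,0,0,0],
    [-0.036,-0.027,-0.15,0,0,0],
    [-0.036,-0.027,-0.15,0,0,0],
    [-0.036,-0.027,-0.15,0,0,0]
  ]
}}

```text
time_s: 56.6
tcp_pos: [0.4612, 0.1666, 0.1243]
eef_rot: [0.032, -3.14, 0.0]
wrist_force: [-0.6, 0.3, 0.0]
width: -0.0001
finger_force: 0.0
```

```bash
python3 -c "
from h import *
mv((.4605,.1663,.0945,181.2),(.4605,.1663,.0745,181.2));shk()"
```

```text
t 56.6 tcp [0.4612 0.1666 0.1243] yaw -178.8 w -0.0001 F [-0.6  0.3  0. ]
[0.002, -0.001, 0.074, -0.0, -0.0, -0.0]
[0.002, -0.001, 0.124, -0.0, -0.0, -0.0]
0.083 [[0.456, 0.143], [0.456, 0.148], [0.459, 0.159], [0.456, 0.18], [0.457, 0.181]]
0.093 [[0.453, 0.142], [0.459, 0.148], [0.454, 0.151], [0.457, 0.156], [0.453, 0.173], [0.454, 0.181], [0.463, 0.185]]
0.103 [[0.456, 0.146], [0.457, 0.154], [0.462, 0.157], [0.459, 0.164], [0.453, 0.171], [0.454, 0.181]]
0.113 [[0.459, 0.157], [0.457, 0.173]]
```

>>> {"op": "apply_moves", "data": {
  "targets": [
    [0,0,0.03,0,0,0],
    [0,0,0.06,0,0,0],
    [0,0,0.075,0,0,0],
    [0,0,0.082,0,0,0],
    [0,0,0.087,0,0,0],
    [0,0,0.092,0,0,0],
    [0,0,0.097,0,0,0],
    [0,0,0.1,0,0,0]
  ]
}}

```text
time_s: 57.65
tcp_pos: [0.4619, 0.1668, 0.0857]
eef_rot: [-0.032, 3.14, 0.001]
wrist_force: [-3.9, 0.3, 8.2]
width: -0.0001
finger_force: 4.3
```

>>> {"op": "apply_moves", "data": {
  "targets": [
    [0,0,0.005,0,0,0],
    [0,0,0.01,0,0,0],
    [0,0,0.015,0,0,0],
    [0,0,0.018,0,0,0],
    [0,0,0.021,0,0,0],
    [0,0,0.021,0,0,0]
  ]
}}

```text
time_s: 58.4
tcp_pos: [0.4617, 0.1666, 0.0765]
eef_rot: [-0.032, 3.141, 0.0]
wrist_force: [-0.1, 0.3, 3.8]
width: -0.0002
finger_force: 1.7
```

>>> {"op": "apply_moves", "data": {
  "targets": [
    [0,0,0.003,0,0,0],
    [0,0,0.005,0,0,0],
    [0,0,0.007,0,0,0],
    [0,0,0.007,0,0,0]
  ]
}}

```text
time_s: 58.9
tcp_pos: [0.4618, 0.1667, 0.0739]
eef_rot: [-0.032, 3.141, 0.0]
wrist_force: [-0.9, 0.3, 6.9]
width: -0.0
finger_force: 3.1
```

>>> {"op": "apply_moves", "data": {
  "targets": [
    [0,0,0.003,0,0,0],
    [0,0,0.005,0,0,0],
    [0,0,0.005,0,0,0]
  ]
}}

```text
time_s: 59.28
tcp_pos: [0.4622, 0.167, 0.0732]
eef_rot: [-0.032, 3.14, 0.001]
wrist_force: [-4.6, 0.4, 19.0]
width: -0.0001
finger_force: 9.6
```

>>> {"op": "apply_moves", "data": {
  "targets": [
    [0,0,-0.05,0,0,0],
    [0,0,-0.15,0,0,0],
    [0,0,-0.28,0,0,0],
    [0.12,0.1,-0.35,0,0,0],
    [0.2,0.2,-0.35,0,0,0],
    [0.2,0.25,-0.35,0,0,0],
    [0.2,0.25,-0.35,0,0,0]
  ]
}}

```text
time_s: 60.15
tcp_pos: [0.3791, 0.2658, 0.2118]
eef_rot: [0.035, -3.141, 0.0]
wrist_force: [0.2, -0.5, -0.4]
width: -0.0002
finger_force: 0.0
```

```bash
python3 -c "
from h import *
mv();shk();packets()
f=arm.grab_frame('side');w=cloud(f)
q=w[(w[...,2]>.083)&(w[...,2]<.13)&(abs(w[...,0]-.46)<.02)&(abs(w[...,1]-.166)<.03)];print('bow top z',np.round(np.sort(q[:,2])[-4:],4))
save('fin',np.hstack([f['pixels'][200:350,220:440].repeat(3,0).repeat(3,1)]))"
```

```text
t 60.15 tcp [0.3791 0.2658 0.2118] yaw -178.7 w -0.0002 F [ 0.2 -0.5 -0.4]
0.083 [[0.457, 0.143], [0.459, 0.148], [0.462, 0.154], [0.456, 0.174]]
0.093 [[0.452, 0.148], [0.457, 0.155], [0.457, 0.162], [0.456, 0.167], [0.455, 0.177]]
px [321. 454.] xy [ 88.8 -66.3] size [ 56.  153.9] long axis yaw 62.7 z 0.0115
bow top z [0.0988 0.1005 0.1011 0.1012]
```

View pics/fin.png

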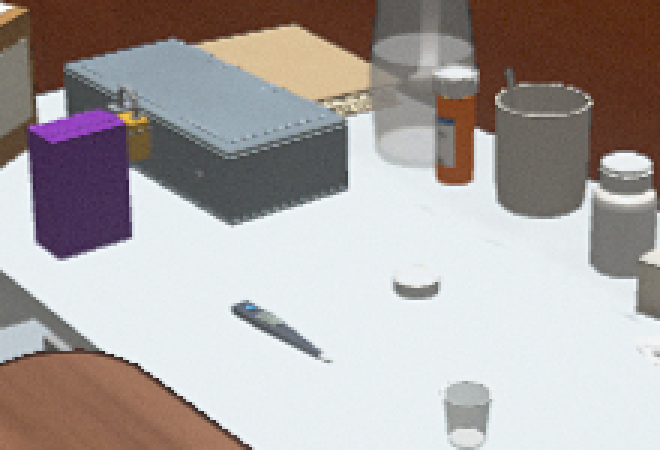

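The lid is shut and the shackle is down and staying there: the bow at (125,100) has its top at z=0.101, where it was 0.118. No packets are left on the cabinet and the bystanders stand where they were. Handing in.

```bash
python3 -c "
from h import *
print(arm.job_done())"
```

```text
the job is handed in; nothing more can be done
None
```

The job is handed in, no verdict shown: the carton lies on its back, all five packets are in the empty compartment, the lid is shut, and the shackle is turned home and stayed down after pressing; at about 60 s of the 210 s allowed, the last images show nothing else moved.

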